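Fit the battery pack and snap the battery cover onto an upturned parcel scale

ROBOT

A 6-joint arm with a two-finger parallel gripper is mounted at the origin on the work surface. World frame = base frame: x ahead of the robot, y to its left, z up, the work surface at z = 0. Lengths are in m, angles in rad, forces in N, time in s.
With the tool pointing down it reaches from about 0.25 to 0.725 m from the base axis. Payload 9.7 kg.
Tool frame: the origin (TCP) lies at the very end of the fingers, on their centre line; the grasp point (between the pads) lies bot.pinch_z behind it (bot.pinch_z is the distance from the TCP to the grasp point, in m); z points along the fingers, y is the direction in which the jaws open and shut (so a half turn about z gives the same grasp; the last joint's range is limited). The gripper opens to 85 mm and grips with 20 to 120 N. Pads are 22 mm wide; open, the fingers measure 114 mm over their backs; the gripper's body (76 mm by 85 mm) begins 54 mm behind the grasp point. The pads swing forward as they close: fully open they stand 13 mm farther back than shut.
Start: joints at [1.197, 0.087, 0.176, 1.66, 0, 1.571], TCP at [0.201, 0.512, 0.199] pointing down, gripper open.
Joint ranges: [-3.13, 3.13], [-0.85, 1.81], [-1.15, 1.24], [-2.2, 2.28], [-1.44, 1.52], [-3.14, 3.14]. Speed limits (rad/s): [2.22, 2.22, 2.57, 3.14, 3.14, 3.14].

INTERFACE

Orientations are given as a unit quaternion [w, x, y, z].
In Python, from workcell import bot gives the robot as it stands.
- The arm moves only by the tool play_rows, never from a script. Its argument "plan" is a list of rows, each an object with "claw": the finger opening in m, from 0 to 0.0854; "delta_pos": the shift along the tool's x, y, z in m, a list of three; "roll": the turn about the tool's z in degrees. A call has 1 to 12 rows; each row shifts and turns the commanded pose from where the row before left it, along the tool's axes as they then stand; what a row does not reach is not made up. A row lasts 1/8 s, in which the tool goes at most 62.5 mm and 10.7 degrees, less where a joint would pass 70% of its speed; a pose out of reach is approached as far as the arm can. A call with a gripper value outside its range is refused whole. The fingers move at their own pace and stop on an object; "squeeze" is the grip in N (left out, the last holds). Time passes only in rows, so rows that do not move let the fingers close. It gives the time, the measured TCP pose, the force and the opening at its end, in the units of the state.
- bot.observe(): the state, without advancing time (a new reading comes with each control period).
- bot.capture(name): name is "scene" or "top" or "wrist"; returns (picture, depth): 400x640x3 uint8, red, green, blue; 400x640 float32, m along the optical axis (not along the pixel's ray), 0 where there is no reading.
- bot.camera_params(name): a dict with "K" (3x3 intrinsics, pixels), "dist" ([k1, k2, p1, p2, k3] as OpenCV has them; the pictures are not rectified), "eye" and "orientation" of the camera in the world; the wrist camera has in their place "tool_from_camera" (4x4, takes a point from camera to tool coordinates, whose origin is the TCP and whose axes are the flange's). Camera axes: x right, y down, z forward; pixel columns grow to the right and rows downward; lengths in m; the calibration is good to about 2 mm. A picture is of the moment at which its call begins: read the wrist's pose just before it. camera_params takes no time and is no camera call.
- bot.finish_job(): hands the job in, once; it reports no verdict.
Trained networks look in the newest picture that a camera, given by its name, has taken for a name from the list of things; names that differ only in an ending like _2 or _b are one class to them, and where a whole thing is asked for, a point or a joint stands for the part that bears it (a point fixed in the world has none). Each returns a list of dicts, best first, with "conf" (0 to 1); they miss things now and then, are a little off and sometimes report something else, mostly with a low value. They report only what shows in the picture. A call takes as long as a camera call. They do not tell look-alikes from the thing itself.
- bot.spot_in(target, camera): "position" ([column, row] in pixels, amid what is visible of it).
- bot.masks_of(target, camera): "mask" (400x640 bool, what is visible of it) and "position" ([column, row] in pixels, amid what is visible of it).
The state is a dict: "time": time; "joints": joint angles; "joint_velocities": joint speeds; "joint_efforts": joint torques, N m; "tool_pos": TCP position; "eef_rot": TCP orientation; "wrist_force": force on the tool from outside, world axes, zero at the start; "torque": the same for the moment, N m; "finger_gap": finger opening in m.
Only numpy, scipy, OpenCV 4.12 (cv2) and the standard library are available. Lean on these libraries where they do the work, as an engineer would, in place of code of your own. Each camera call takes 0.05 s, during which the arm holds its last target. There are 200 camera calls.

TASK

The parcel scale lies upside down on its pan with its battery bay open. Put the rechargeable pack flat into the bay with its brass contacts against the bay's brass contacts; then hook the cover's front lip into the slot under the bay's rim and swing the other end down until the orange catch snaps over it and the cover is flush. Do not shift the basket, the label roll or the knife.

Things in the scene. Friction and masses are not known exactly. Their poses are not given: they have to be found in the camera images.
- scale: Grey bench scale, upside down on its steel pan and a foam sheet; heavy, does not move. Origin: centre of its footprint on the bench; z up, +x from the slot to the display head. Its upturned underside (the deck) is level, 78 mm above the bench, 240 (x) by 200 mm (y). The head, below deck level, ends at x = 160 mm. Four feet 26 mm across stand 14 mm above the deck at x +-102, y +-82 mm.
- bay (a point): Centre of the battery opening at deck level, 78 mm above the scale's origin; axes as the scale's. The opening runs from x = -61 to +61.5 mm, y = -50 to +50 mm. Ledges 6 mm below the deck carry the cover: along both y sides (7 mm wide) and at the rear, +x end (15 mm wide). Closed, the cover's origin lies 6 mm straight below this point, with the same axes.
- bay_floor (a point): Centre of the dark bay's floor, 38 mm below point bay; the pack's underside rests here, along x. The bay is 93 mm long (x +-46.5), 86 mm wide (y +-43). Four ribs 16 mm high at |x| 27 to 46.5, |y| 19 to 24 mm leave a channel 38 mm wide for the pack; between them (|x| under 27 mm) the bay is free out to |y| = 43 mm, as room for fingers beside the pack.
- bay_contacts (a point): Where the pack's contact end belongs: the +x end of the bay, 44 mm from its centre and 15 mm above its floor, by two brass contacts on the end wall.
- slot (a point): Middle of the rim's edge at deck level, at the front (-x) end of the opening, 61 mm from point bay. Under the rim, 2.5 mm thick, a slot 72 mm wide opens towards +x: 11 mm deep (to x = -72 mm from point bay), its floor 14 mm below the deck, so that the lip can go in tilted, tip down. The floor in front of the bay, to x = -46.5 mm, is as low.
- catch (a joint): Orange spring catch, 26 mm wide, at the rear (+x) end of the opening. Value in m: 0 = out over the opening (rest), up to 0.009 pushed back to +x. It need not be touched: the cover's rear edge, pressed down on the nose's slope, pushes it back and it springs out over the cover. This takes about 7 to 12 N down on the cover's rear end.
- catch_nose (a point): Tip of the catch's nose, on its flat underside: 0.5 mm above the deck, 55.5 mm from point bay in +x at rest, so it laps about 4.5 mm over a closed cover. From there the nose slopes up and back at 60 degrees to 11 mm above the deck. The catch is 14 mm high at most and reaches back to x = 82 mm.
- cover: Off-white plastic battery cover, about 90 g, lying right way up: 130 (x) by 96 mm (y), plate 6 mm thick from x = -58.5 (upper half: -56) to +60 mm. Origin on its underside, below the rib's centre; lip at -x, z up out of the outer face. In the opening it has 2 mm play to each side, 1.5 to 2 mm lengthwise. Let go when hooked, it rests about 5 degrees open on the catch.
- cover_lip (a point): Middle of the tip of the cover's lip, 70 mm from the cover's origin in -x, 1.5 mm above the underside. The lip is 3 mm thick (z 0 to 3 mm), 64 mm wide and 11.5 mm long. It goes into the slot with the cover tilted up to about 23 degrees, rear end up; the plate's front underside edge (x = -58.5 mm) then rests on the side ledges and is the pivot.
- cover_rib (a point): Centre of the finger rib on the cover, 12 mm above its underside, x = y = 0: pinch it here across y. The rib is 40 mm long (x), 12 mm wide and stands 12 mm above the plate.
- cover_rear (a point): Middle of the cover's rear (+x) top edge, 60 mm from the origin, 6 mm above the underside. A grey press pad lies just in front of it, at x = 44 to 57 mm; press there or a little further in (the catch laps over the edge).
- pack: Blue rechargeable pack, 88 mm (x) by 34 mm (y) by 30 mm high, about 220 g, lying flat, with a black band at its -x end. Origin: centre of its underside; z up. Grip it across y at its middle.
- pack_contacts (a point): The pack's contact end: centre of its +x end face, 44 mm from the origin and 15 mm above the underside. Two brass contacts wrap over the top edge here.
- basket: Bystander: small woven basket 110 mm across, 55 mm high, origin under its centre. Leave it alone.
- label_roll: Bystander: white roll of labels standing on end, 90 mm across, 50 mm high, origin under its centre. Leave it alone.
- knife: Bystander: pink parcel knife, 22 by 140 by 16 mm, lying along its y, origin under its centre. Leave it alone.
Mind the look-alikes: they are no part of the job. Of the things shaped like the pack, the blue one is meant. Several things have the shape of the cover; the one meant has the colours described above.

How it is judged:
On the way, in this order (a step that is already met when the one before it is completed fails the run):
1. the pack lies flat on the bay floor with its contact end at the bay's contacts (horizontal distance between pack and bay_floor below 0.005 m and z of pack in the frame of bay_floor below 0.003 m and angle between pack's own z axis and vertical below 0.06 rad and distance between pack_contacts and bay_contacts below 0.014 m), for 0.2 s.
2. the cover's lip is hooked under the rim while its rear end is still up (x of cover_lip in the frame of bay below -0.064 m and z of cover_lip in the frame of bay below -0.0025 m and z of cover_rear in the frame of bay above 0.008 m), for 0.1 s.
At the end, for the whole second after the job is handed in: Pack flat on the bay floor (centre within 5 mm, height 3 mm, tilt 0.06 rad), contact ends within 14 mm. Cover's lip at least 3 mm under the rim, rear edge level with the deck within 2 mm, tilt under 0.03 rad, catch within 2 mm of rest; pack and cover still (all of step 1 and x of cover_lip in the frame of bay below -0.064 m and z of cover_lip in the frame of bay below -0.0025 m and z of cover_rear in the frame of bay between -0.002 and 0.002 m and angle between cover's own z axis and vertical below 0.03 rad and value of joint catch below 0.002 m and linear speed of each of cover, pack below 0.01 m/s); the robot touches nothing.
It fails at once if the basket, the label roll or the knife is shifted by more than 20 mm (distance of any of basket, label_roll, knife from where it was at the start of the episode above 0.02 m).
It also fails if it takes over 64 s, if anything falls off the work surface, if the arm or the gripper's body presses on something with over 40 N, if the wrist force passes 120 N, or if a joint passes its speed limit or range.

## Working session

There is one attempt and no reset: what is moved stays moved. The work goes in short steps, Python scripts to look and compute and a tool call to move; the robot and the scene stay as the last step left them, time stands still between calls to the robot, and variables do not carry over. Pictures are saved under pics/ and viewed, about 8 in all and at most 12, crops included, and the job is handed in when it is done.

Besides the shell and the picture viewer there is one more tool, called by a JSON object that holds its "name" and its "arguments". play_rows: Moves the arm, as the interface text tells. Its arguments: {"type":"object","properties":{"plan":{"type":"array"},"squeeze":{"type":"number"}},"required":["plan"]}

```bash
mkdir -p pics; ls
cat > h.py <<'E'
import numpy as np, cv2
from workcell import bot
from scipy.spatial.transform import Rotation as R
def q2R(q): return R.from_quat([q[1],q[2],q[3],q[0]]).as_matrix()
def campose(name):
    p=bot.camera_params(name)
    T=np.eye(4)
    if name=="wrist":
        s=bot.observe(); W=np.eye(4); W[:3,:3]=q2R(s["eef_rot"]); W[:3,3]=s["tool_pos"]
        T=W@np.array(p["tool_from_camera"])
    else:
        o=np.array(p["orientation"]); T[:3,:3]=o if o.shape==(3,3) else q2R(o); T[:3,3]=p["eye"]
    return np.array(p["K"]),np.array(p["dist"]),T
def cloud(name,depth,cp=None):
    K,d,T=cp or campose(name)
    v,u=np.mgrid[:400,:640]
    n=cv2.undistortPoints(np.stack([u.ravel(),v.ravel()],1).astype(np.float64)[:,None],K,d)[:,0]
    z=depth.ravel()[:,None]
    P=np.hstack([n*z,z])@T[:3,:3].T+T[:3,3]
    P[depth.ravel()==0]=np.nan
    return P.reshape(400,640,3)
def project(name,X,cp=None):
    K,d,T=cp or campose(name)
    Ti=np.linalg.inv(T); 
    return cv2.projectPoints(np.atleast_2d(X).astype(float),cv2.Rodrigues(Ti[:3,:3])[0],Ti[:3,3],K,d)[0][:,0]
def save(f,rgb): cv2.imwrite("pics/"+f,cv2.cvtColor(np.ascontiguousarray(rgb),cv2.COLOR_RGB2BGR))
E
python3 - <<'E'
from h import *
s=bot.observe();print(s["time"],s["tool_pos"],s["eef_rot"],bot.pinch_z)
out=[]
for n in ["top","scene"]:
    cp=campose(n);rgb,d=bot.capture(n);np.savez(n+".npz",rgb=rgb,d=d);P=cloud(n,d,cp);print(n,cp[2].round(3).tolist())
    out.append(rgb)
    for t in ["scale","cover","pack","basket","label_roll","knife"]:
        for r in bot.masks_of(t,n)[:4]:
            m=r["mask"];X=P[m];print(t,np.round(r["conf"],2),np.round(r["position"]),np.nanmedian(X,0).round(3),m.sum())
save("a.png",cv2.resize(np.vstack(out),(800,1000))[:500]); save("b.png",out[1]); save("a.png",out[0])
E
```

```text
pics
0.0 [0.20071371 0.51177623 0.19867578] [-1.35370697e-04  1.85793303e-01  9.82588618e-01 -6.61330184e-04] 0.0187
top [[0.024, -0.985, 0.171, 0.411], [-1.0, -0.024, -0.001, 0.034], [0.005, -0.171, -0.985, 1.05], [0.0, 0.0, 0.0, 1.0]]
scale 0.95 [402. 206.] [ 0.563 -0.188  0.076] 8566
cover 0.79 [260. 116.] [0.82  0.221 0.005] 1297
cover 0.57 [257. 177.] [0.635 0.216 0.005] 1376
pack 0.92 [254. 242.] [0.453 0.212 0.029] 459
pack 0.92 [248. 288.] [0.327 0.218 0.029] 492
pack 0.88 [299. 257.] [0.415 0.096 0.03 ] 376
pack 0.6 [403. 206.] [ 0.562 -0.187  0.076] 8522
basket 0.76 [159. 209.] [0.533 0.484 0.018] 1436
basket 0.74 [404. 176.] [ 0.624 -0.191  0.088] 98
label_roll 0.62 [196. 157.] [0.677 0.396 0.048] 878
knife 0.88 [480. 226.] [ 0.51  -0.423  0.015] 382
scene [[-0.136, 0.566, -0.813, 1.638], [0.991, 0.072, -0.116, 0.166], [-0.007, -0.822, -0.57, 0.835], [0.0, 0.0, 0.0, 1.0]]
scale 0.82 [241. 210.] [ 0.629 -0.18   0.07 ] 6883
cover 0.89 [397. 296.] [0.829 0.224 0.005] 1877
cover 0.81 [397. 243.] [0.645 0.222 0.005] 1328
pack 0.96 [394. 197.] [0.469 0.214 0.027] 361
pack 0.72 [356. 190.] [0.437 0.1   0.028] 310
pack 0.58 [396. 170.] [0.349 0.218 0.028] 246
pack 0.22 [240. 207.] [ 0.63  -0.179  0.07 ] 6783
basket 0.9 [494. 217.] [0.515 0.477 0.033] 1424
label_roll 0.62 [476. 252.] [0.7   0.399 0.044] 1347
knife 0.66 [169. 190.] [ 0.517 -0.414  0.012] 373
```

Run:
```python
import cv2
i=cv2.imread("pics/a.png"); cv2.imwrite("pics/a2.png",cv2.resize(i[80:330,130:530],(800,500),interpolation=cv2.INTER_CUBIC))
```

```text
(no output)
```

View pics/a2.png

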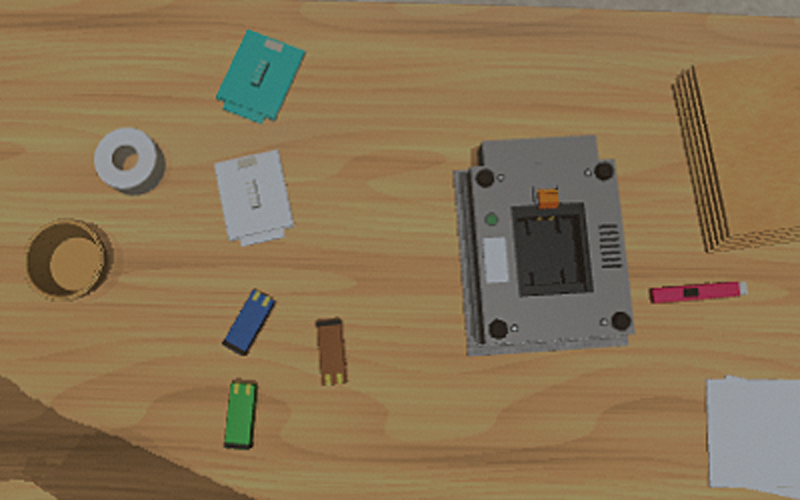

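Candidates, in full top-picture pixels:
- **Packs:** blue (254,242), green (248,288), brown (299,257). The blue one is meant; its contacts face away from the robot (world +x).
- **Covers:** white (257,177), teal (260,116). The off-white one with the grey pad and its lip towards world -x is meant.

The scale's catch is also on the world +x side.

```bash
cat >> h.py <<'E'
def rect(P,m,zr):
    X=P[m]; X=X[(X[:,2]>zr[0])&(X[:,2]<zr[1])]
    (c,wh,a)=cv2.minAreaRect((X[:,:2]*1000).astype(np.float32))
    if wh[0]<wh[1]: wh=wh[::-1]; a+=90
    a=(a+90)%180-90
    return np.array(c).round(1),np.array(wh).round(1),round(a,2),X.mean(0).round(4),len(X)
E
python3 - <<'E'
from h import *
f=np.load("top.npz");rgb,d=f["rgb"],f["d"];P=cloud("top",d)
hsv=cv2.cvtColor(rgb,cv2.COLOR_RGB2HSV)
def box(c,r): m=np.zeros((400,640),bool);m[c[1]-r:c[1]+r,c[0]-r:c[0]+r]=1;return m
print("pack",rect(P,box((254,242),22),(.02,.04)))
print("cover",rect(P,box((257,177),28),(.0035,.02)))
sc=box((402,206),60)
print("deck",rect(P,sc,(.07,.083)))
print("bay",rect(P,box((405,204),30),(.02,.06)))
o=box((404,178),12)&(hsv[...,0]<20)&(hsv[...,1]>150); X=P[o];print("catch",o.sum(),np.nanmean(X,0))
s=bot.observe();print(q2R(s["eef_rot"]).round(3)); print(bot.camera_params("wrist"))
E
```

```text
pack (array([453.8, 213.5]), array([88.9, 34.6]), -27.36, array([0.4534, 0.2132, 0.0292]), 411)
cover (array([641.5, 221.5]), array([163.1, 162.8]), -87.62, array([0.6392, 0.2187, 0.0065]), 1191)
deck (array([ 578. , -195.2]), array([279.3, 203.9]), 4.75, array([ 0.5674, -0.1949,  0.0771]), 5365)
bay (array([ 553.3, -199.4]), array([107. ,  83.8]), 4.87, array([ 0.5618, -0.2015,  0.0421]), 1033)
catch 89 [ 0.62556038 -0.18997478  0.0878965 ]
[[-0.931  0.365  0.   ]
 [ 0.365  0.931  0.   ]
 [ 0.     0.    -1.   ]]
{'K': array([[336.5379718 ,   0.        , 319.36581197],
       [  0.        , 336.5379718 , 193.33217999],
       [  0.        ,   0.        ,   1.        ]]), 'dist': array([-0.05469125,  0.        ,  0.        ,  0.        ,  0.        ]), 'tool_from_camera': array([[ 3.88816085e-04, -9.51960887e-01, -3.06219396e-01,
         8.01407849e-02],
       [ 9.99999874e-01,  4.67757672e-04, -1.84413440e-04,
         2.43177697e-04],
       [ 3.18790853e-04, -3.06219286e-01,  9.51960948e-01,
        -1.73898580e-01],
       [ 0.00000000e+00,  0.00000000e+00,  0.00000000e+00,
         1.00000000e+00]])}
```

View pics/b.png

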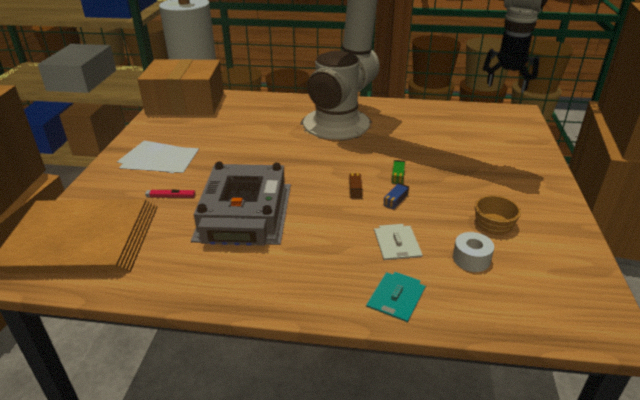

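{"name": "play_rows", "arguments": {"plan": [{"claw":0.0854,"delta_pos":[0,0,0],"roll":-8.7},{"claw":0.0854,"delta_pos":[0,0,0],"roll":-8.7},{"claw":0.0854,"delta_pos":[0,0,0],"roll":-8.8},{"claw":0.0854,"delta_pos":[-0.0266,-0.0531,0],"roll":0},{"claw":0.0854,"delta_pos":[-0.0266,-0.0531,0],"roll":0},{"claw":0.0854,"delta_pos":[-0.0266,-0.0531,0],"roll":0},{"claw":0.0854,"delta_pos":[-0.0266,-0.0531,0],"roll":0},{"claw":0.0854,"delta_pos":[-0.0266,-0.0531,0],"roll":0},{"claw":0.0854,"delta_pos":[-0.0266,-0.0531,0],"roll":0},{"claw":0.0854,"delta_pos":[-0.0266,-0.0531,0],"roll":0},{"claw":0.0854,"delta_pos":[-0.0266,-0.0531,0],"roll":0},{"claw":0.0854,"delta_pos":[-0.0266,-0.0531,0],"roll":0}]}}

```text
time: 2.2
tool_pos: [0.48, 0.0539, 0.1997]
eef_rot: [0.0, -0.042, 0.999, 0.0]
wrist_force: [1.1, 1.6, -0.5]
finger_gap: 0.0856
```

{"name": "play_rows", "arguments": {"plan": [{"claw":0.0854,"delta_pos":[-0.0266,-0.0531,0.01],"roll":0},{"claw":0.0854,"delta_pos":[-0.0266,-0.0531,0.01],"roll":0},{"claw":0.0854,"delta_pos":[-0.0266,-0.0531,0.01],"roll":0},{"claw":0.0854,"delta_pos":[-0.0266,-0.0531,0.01],"roll":0},{"claw":0.0854,"delta_pos":[-0.0266,-0.0531,0],"roll":0},{"claw":0.0854,"delta_pos":[0,0,0],"roll":0}]}}

```text
time: 2.95
tool_pos: [0.6346, -0.2011, 0.1562]
eef_rot: [-0.002, -0.04, 0.999, 0.0]
wrist_force: [-0.0, 0.5, -0.3]
finger_gap: 0.0854
```

Run:
```python
from h import *
cp=campose("wrist");rgb,d=bot.capture("wrist");np.savez("w1.npz",rgb=rgb,d=d,T=cp[2]);P=cloud("wrist",d,cp)
s=bot.observe();print(s["time"],s["tool_pos"],s["wrist_force"]); R_=q2R(s["eef_rot"]);print(np.degrees(np.arctan2(R_[1,0],R_[0,0])))
save("w1.png",rgb)
z=P[...,2]
for lo,hi in[(.07,.083),(.02,.055)]:
    m=(z>lo)&(z<hi);print(m.sum(),rect(P,m,(lo,hi)))
```

```text
3.0 [ 0.63401991 -0.19931969  0.15742169] [-0.99096305  0.86112376  0.43845342]
-175.35229479238905
44902 (array([ 604.5, -189.3]), array([218.4, 201.4]), 4.85, array([ 0.5887, -0.191 ,  0.0766]), 44902)
33987 (array([ 644.8, -387.5]), array([534.3, 244.2]), -49.41, array([ 0.6536, -0.3647,  0.0379]), 33987)
```

View pics/w1.png

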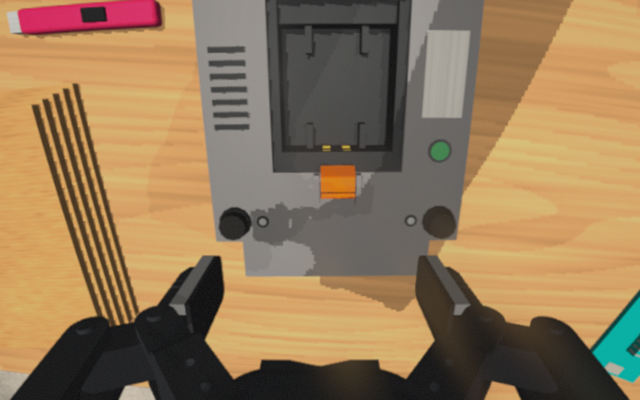

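The wrist picture shows the bay empty, with its brass contacts at (337,148), the orange catch at (338,182) and feet at (234,222) and (439,221). Next I fit the opening from the depth data.

Run:
```python
from h import *
f=np.load("w1.npz");rgb,d,T=f["rgb"],f["d"],f["T"];K,di,_=campose("wrist");P=cloud("wrist",d,(K,di,T))
c=np.array([.555,-.197])
for a in [4.0,4.4,4.85,5.3]:
    t=np.radians(a);Rm=np.array([[np.cos(t),-np.sin(t)],[np.sin(t),np.cos(t)]])
    L=(P[...,:2]-c)@Rm   # local x,y
    z=P[...,2]; dk=(z>.0735)&(z<.0815)
    X=L[dk]; r=[]
    for x0 in np.arange(-.045,.055,.01):
        s=X[(abs(X[:,0]-x0)<.005)&(abs(X[:,1])<.1)][:,1]
        lo=s[s<0].max();hi=s[s>0].min(); r.append([x0,lo,hi])
    r=np.array(r)*1000
    pl=np.polyfit(r[:,0],r[:,1],1);ph=np.polyfit(r[:,0],r[:,2],1)
    print(a,"edge slopes deg",np.degrees([pl[0],ph[0]]).round(2),"mid y",((r[:,1]+r[:,2])/2).round(1),"w",(r[:,2]-r[:,1]).round(1))
    e=[]
    for y0 in [-.04,-.03,-.022,.022,.03,.04]:
        s=X[(abs(X[:,1]-y0)<.005)][:,0]; e.append((s[s>0].min()*1000,(s[s<0].max()*1000 if (s<0).any() else np.nan)))
    print("rear/front edge",np.round(e,1).tolist())
    # outer deck side edges
    o=[(X[(abs(X[:,0]-x0)<.005)][:,1].min()*1000,X[(abs(X[:,0]-x0)<.005)][:,1].max()*1000) for x0 in (0,.03,.06)]
    print("outer",np.round(o,1).tolist())
    fl=(z>.03)&(z<.05)&(abs(L[...,0])<.06)&(abs(L[...,1])<.06);Y=L[fl]
    if a==4.85: print("floor",np.nanmedian(z[fl]),"y range at |x|<20",np.percentile(Y[abs(Y[:,0])<.02][:,1],[.5,99.5]).round(4),"x",np.percentile(Y[abs(Y[:,1])<.015][:,0],[.5,99.5]).round(4))
hsv=cv2.cvtColor(rgb,cv2.COLOR_RGB2HSV);g=np.zeros((400,640),bool);g[130:210,300:380]=1
o=g&(hsv[...,0]<20)&(hsv[...,1]>180);Lc=L=(P[o][:,:2]-c)
t=np.radians(4.85);Rm=np.array([[np.cos(t),-np.sin(t)],[np.sin(t),np.cos(t)]]);Y=Lc@Rm;print("catch loc",np.percentile(Y,[1,50,99],axis=0).round(4).tolist(),P[o][:,2].max())
dm=rgb.max(2)<60; 
for (u,v) in [(234,222),(439,221)]:
    q=P[v-25:v+25,u-25:u+25].reshape(-1,3);q=q[q[:,2]>.0855];print("foot",((q[:,:2].min(0)+q[:,:2].max(0))/2-c)@Rm,q[:,2].max(),(q[:,:2].mean(0)-c)@Rm)
```

```text
4.0 edge slopes deg [ 0.69 -7.69] mid y [  1.2   2.8   3.2   3.1   3.1   3.4   3.5   3.7   3.8 -11.2] w [95.6 98.8 99.6 99.9 99.7 99.6 99.3 99.2 99.2 68.9]
rear/front edge [[63.4, nan], [63.2, nan], [63.0, nan], [49.2, nan], [62.3, nan], [62.0, nan]]
outer [[-96.8, 103.5], [-96.3, 104.1], [-95.3, 104.1]]
4.4 edge slopes deg [ 0.3  -8.11] mid y [  1.5   3.    3.4   3.2   3.2   3.4   3.3   3.5   3.5 -11.5] w [95.6 98.8 99.6 99.9 99.6 99.6 99.3 99.2 99.2 68.8]
rear/front edge [[63.1, nan], [63.0, nan], [62.8, nan], [49.3, nan], [62.4, nan], [62.3, nan]]
outer [[-96.8, 103.5], [-96.5, 103.9], [-95.8, 103.7]]
4.85 edge slopes deg [-0.14 -8.54] mid y [  1.9   3.3   3.4   3.3   3.2   3.3   3.2   3.3   3.2 -11.9] w [95.7 98.9 99.3 99.9 99.7 99.6 99.3 99.2 99.2 68.8]
rear/front edge [[62.8, nan], [62.8, nan], [62.7, nan], [49.5, nan], [62.7, nan], [62.6, nan]]
outer [[-97.0, 103.6], [-96.7, 103.6], [-96.2, 103.3]]
floor 0.0394866556583513 y range at |x|<20 [-0.0397  0.0463] x [-0.0454  0.0479]
5.3 edge slopes deg [-0.57 -9.01] mid y [  2.2   3.6   3.6   3.4   3.3   3.3   3.1   3.1   3.  -12.3] w [95.7 98.9 99.4 99.9 99.7 99.6 99.3 99.2 99.2 68.8]
rear/front edge [[62.4, nan], [62.6, nan], [62.5, nan], [49.7, nan], [62.9, nan], [62.9, nan]]
outer [[-97.1, 103.8], [-97.0, 103.4], [-96.7, 103.0]]
catch loc [[nan, nan], [nan, nan], [nan, nan]] nan
foot [ 0.10351253 -0.07825069] 0.09365916546844652 [ 0.10240833 -0.0777041 ]
foot [0.10278916 0.08532845] 0.09312762208471925 [0.10188247 0.08443233]
```

```bash
cat >> h.py <<'E'
def phi():
    M=q2R(bot.observe()["eef_rot"]);return np.degrees(np.arctan2(M[1,0],M[0,0]))
def bayfit(P,c=(.5559,-.1936),a=4.8):
    t=np.radians(a);Rm=np.array([[np.cos(t),-np.sin(t)],[np.sin(t),np.cos(t)]])
    L=(P[...,:2]-np.array(c))@Rm; z=P[...,2]; X=L[(z>.0735)&(z<.0815)]; r=[]
    for x0 in np.arange(-.035,.045,.005):
        s=X[(abs(X[:,0]-x0)<.003)&(abs(X[:,1])<.1)][:,1]
        if (s<0).any() and (s>0).any(): r.append([x0,s[s<0].max(),s[s>0].min()])
    r=np.array(r)*1000; pl=np.polyfit(r[:,0],r[:,1],1);ph=np.polyfit(r[:,0],r[:,2],1)
    e=[]
    for y0 in [-.04,-.03,.03,.04]:
        s=X[(abs(X[:,1]-y0)<.005)][:,0]; s=s[s>0]; e.append(s.min()*1000 if len(s) else np.nan)
    print("slopes",np.degrees([pl[0],ph[0]]).round(2),"ymid",np.median((r[:,1]+r[:,2])/2).round(2),"w",np.median(r[:,2]-r[:,1]).round(1),"rear",np.round(e,1))
def go(x,y,ph):
    "delta in tool axes after rolling to ph"
    s=bot.observe();p=np.radians(ph);d=np.array([x,y])-s["tool_pos"][:2]
    print("pos",s["tool_pos"].round(4),"t",s["time"],"F",s["wrist_force"].round(1),"gap",round(s["finger_gap"],4))
    print("roll",round((phi()-ph+180)%360-180,2),"dx,dy",round(d@[np.cos(p),np.sin(p)],4),round(d@[np.sin(p),-np.cos(p)],4))
E
python3 - <<'E'
from h import *
for k in range(2):
    cp=campose("wrist");print(cp[2][:3,3]);rgb,d=bot.capture("wrist");s=bot.observe();print(s["tool_pos"],s["joint_velocities"].round(3))
    bayfit(cloud("wrist",d,cp))
go(.4537,.2134,152.6)
E
```

```text
[ 0.55476717 -0.2050775   0.33151132]
[ 0.63378616 -0.19812474  0.15850897] [ 0.024 -0.045 -0.02   0.001  0.002  0.001]
slopes [-0.8  1.3] ymid -0.03 w 99.4 rear [61.7 58.4 61.4 58.6]
[ 0.55433995 -0.2039467   0.33250977]
[ 0.63368531 -0.19738348  0.15938056] [ 0.019 -0.029 -0.011  0.    -0.001  0.   ]
slopes [0.07 0.78] ymid -0.07 w 99.4 rear [61.7 61.6 61.2 61.4]
pos [ 0.6337 -0.1974  0.1594] t 3.1 F [-0.2  0.6 -0.3] gap 0.0853
roll 32.18 dx,dy 0.3488 0.2819
```

{"name": "play_rows", "arguments": {"plan": [{"claw":0.0854,"delta_pos":[0,0,0],"roll":8.05},{"claw":0.0854,"delta_pos":[0,0,0],"roll":8.05},{"claw":0.0854,"delta_pos":[0,0,0],"roll":8.05},{"claw":0.0854,"delta_pos":[0,0,0],"roll":8.05},{"claw":0.0854,"delta_pos":[0.0436,0.03525,0],"roll":0},{"claw":0.0854,"delta_pos":[0.0436,0.03525,0],"roll":0},{"claw":0.0854,"delta_pos":[0.0436,0.03525,0],"roll":0},{"claw":0.0854,"delta_pos":[0.0436,0.03525,0],"roll":0},{"claw":0.0854,"delta_pos":[0.0436,0.03525,0],"roll":0},{"claw":0.0854,"delta_pos":[0.0436,0.03525,0],"roll":0},{"claw":0.0854,"delta_pos":[0.0436,0.03525,0],"roll":0},{"claw":0.0854,"delta_pos":[0.0436,0.03525,0],"roll":0}]}}

```text
time: 4.6
tool_pos: [0.4521, 0.2154, 0.1605]
eef_rot: [0.001, 0.236, 0.972, 0.001]
wrist_force: [0.5, 0.4, -0.5]
finger_gap: 0.0857
```

{"name": "play_rows", "arguments": {"plan": [{"claw":0.0854,"delta_pos":[0,0,0.02],"roll":0},{"claw":0.0854,"delta_pos":[0,0,0.02],"roll":0},{"claw":0.0854,"delta_pos":[0,0,0],"roll":0},{"claw":0.0854,"delta_pos":[0,0,0],"roll":0}]}}

```text
time: 5.1
tool_pos: [0.4539, 0.2135, 0.1208]
eef_rot: [0.001, 0.237, 0.972, 0.001]
wrist_force: [0.2, 0.1, -0.4]
finger_gap: 0.0857
```

Run:
```python
from h import *
cp=campose("wrist");rgb,d=bot.capture("wrist");P=cloud("wrist",d,cp);print(cp[2][:3,3])
hsv=cv2.cvtColor(rgb,cv2.COLOR_RGB2HSV)
m=(hsv[...,0]>105)&(hsv[...,0]<130)&(hsv[...,1]>100)&(P[...,2]<.04)
q=P[m];c=np.array([.4537,.2134]);
# all points of height 20-35 near pack incl. black band
n=(np.linalg.norm(P[...,:2]-c,axis=2)<.055)&(P[...,2]>.026)&(P[...,2]<.036)
print(rect(P,n,(.026,.036)),m.sum());save("p1.png",rgb)
s=bot.observe();t=np.radians(-27.4);b=rect(P,n,(.026,.036));go(*(b[0]/1000),180+b[2])
```

```text
[0.38252414 0.2503113  0.29456668]
(array([451. , 217.9]), array([88.8, 34. ]), -27.33, array([0.4483, 0.2193, 0.0294]), 4267) 930
pos [0.4543 0.2134 0.1208] t 5.15 F [ 0.6 -0.2 -0.6] gap 0.0856
roll -0.07 dx,dy 0.0049 0.0025
```

View pics/p1.png

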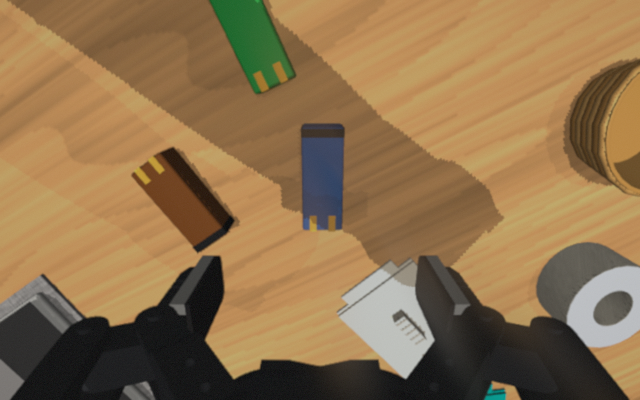

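{"name": "play_rows", "arguments": {"plan": [{"claw":0.0854,"delta_pos":[0.0025,0.0012,0.035],"roll":0},{"claw":0.0854,"delta_pos":[0,0,0.035],"roll":0},{"claw":0.0854,"delta_pos":[0,0,0.025],"roll":0},{"claw":0.0854,"delta_pos":[0,0,0.019],"roll":0},{"claw":0.0854,"delta_pos":[0,0,0],"roll":0},{"claw":0.03,"delta_pos":[0,0,0],"roll":0},{"claw":0.03,"delta_pos":[0,0,0],"roll":0},{"claw":0.03,"delta_pos":[0,0,0],"roll":0},{"claw":0.03,"delta_pos":[0,0,0],"roll":0}], "squeeze": 40}}

```text
time: 6.28
tool_pos: [0.4526, 0.2155, 0.0056]
eef_rot: [0.0, 0.237, 0.972, 0.0]
wrist_force: [-0.3, -0.2, -0.3]
finger_gap: 0.0302
```

Run:
```python
from h import *
s=bot.observe();print(s["time"],s["tool_pos"],s["finger_gap"],phi())
f=np.load("top.npz");rgb,d=f["rgb"],f["d"];P=cloud("top",d);z=P[...,2]
c=np.array([.5559,-.1936]);t=np.radians(4.8);Rm=np.array([[np.cos(t),-np.sin(t)],[np.sin(t),np.cos(t)]]);L=(P[...,:2]-c)@Rm
X=L[(z>.072)&(z<.083)];X=X[(abs(X[:,0])<.17)&(abs(X[:,1])<.12)]
for x0 in np.arange(-.04,.05,.01):
    s=X[abs(X[:,0]-x0)<.005][:,1]; print(round(x0,3),(np.array([s.min(),s[s<0].max(),s[s>0].min(),s.max()])*1000).round(1))
for y0 in (-.04,-.03,.03,.04,-.09,.09):
    s=X[abs(X[:,1]-y0)<.004][:,0]; print("y",y0,(np.array([s.min(),s[s<0].max(),s[s>0].min()])*1000).round(1))
m=(z>.0865)&(abs(L[...,0])<.14)&(abs(L[...,1])<.12)
n,lab,st,ce=cv2.connectedComponentsWithStats(m.astype(np.uint8))
for k in range(1,n): q=L[lab==k]; print("blob",len(q),((q.min(0)+q.max(0))/2*1000).round(1),(q.mean(0)*1000).round(1),z[lab==k].max())
```

```text
6.275 [0.4526016  0.21547383 0.00564426] 0.030215603697099903 152.58201239711946
-0.04 [-101.   -47.3   42.    96.8]
-0.03 [-102.6  -46.7   40.9   98. ]
-0.02 [-101.1  -46.5   42.6   97.7]
-0.01 [-101.1  -48.2   42.1   97.4]
0.0 [-103.2  -45.9   41.1   98.3]
0.01 [-104.7  -46.6   42.6   97.6]
0.02 [-102.8  -48.3   41.6   97.1]
0.03 [-104.4  -46.5   41.2   98.3]
0.04 [-104.8  -47.7   42.8   98.3]
y -0.04 [-116.9  -58.4   50.8]
y -0.03 [-116.2  -60.4   52.1]
y 0.03 [-117.5  -59.    50. ]
y 0.04 [-117.    -1.9    1. ]
y -0.09 [-117.5   -1.8    0.5]
y 0.09 [-116.3   -1.6    0.6]
blob 53 [104.6 -85.2] [104.9 -84.5] 0.0968859930624647
blob 51 [105.5  79.8] [104.7  80.1] 0.09616958556124877
blob 1 [ 87.7 -18.3] [ 87.7 -18.3] 0.09037825526780796
blob 70 [71.  -1.3] [72.2 -2.1] 0.09482185806137766
blob 1 [ 69.  -19.9] [ 69.  -19.9] 0.08706156902043938
blob 1 [65.5 15.9] [65.5 15.9] 0.08722856343907004
blob 54 [-100.2  -84.7] [-100.   -83.5] 0.09541020668391642
blob 55 [-99.1  79.7] [-99.6  80. ] 0.09638368596064983
```

{"name": "play_rows", "arguments": {"plan": [{"claw":0.02,"delta_pos":[0,0,0],"roll":0},{"claw":0.02,"delta_pos":[0,0,0],"roll":0}], "squeeze": 40}}

```text
time: 6.52
tool_pos: [0.4525, 0.2154, 0.0054]
eef_rot: [-0.0, 0.237, 0.972, -0.0]
wrist_force: [0.7, 0.7, -0.5]
finger_gap: 0.0198
```

Run:
```python
from h import *
cp=campose("wrist");rgb,d=bot.capture("wrist");P=cloud("wrist",d,cp);save("p2.png",rgb)
np.savez("w2.npz",rgb=rgb,d=d,T=cp[2])
c=np.array([.4523,.2155]);print(bot.observe()["finger_gap"],bot.observe()["tool_pos"])
n=(np.linalg.norm(P[...,:2]-c,axis=2)<.055)&(P[...,2]>.024)&(P[...,2]<.036)
print(rect(P,n,(.024,.036)))
```

```text
0.019831352147755412 [0.45243537 0.21541227 0.00535953]
(array([451. , 217.9]), array([89.4, 34.7]), -27.34, array([0.4429, 0.2215, 0.0293]), 9360)
```

View pics/p2.png

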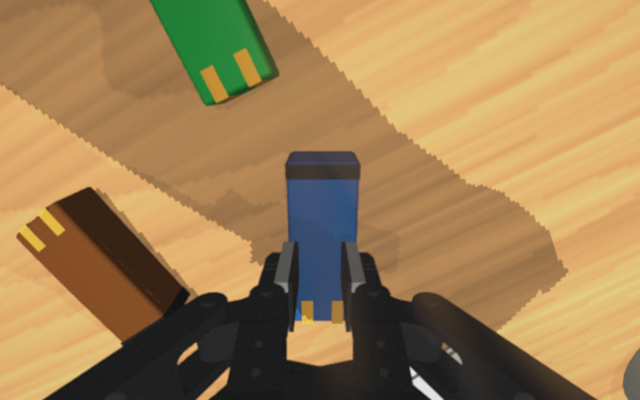

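Run:
```python
from h import *
f=np.load("w2.npz");d=f["d"];K,di,_=campose("wrist");P=cloud("wrist",d,(K,di,f["T"]))
s=bot.observe();M=q2R(s["eef_rot"]);L=(P-s["tool_pos"])@M
for v in (235,245,255,265,275,285,300,315,330):
    print(v,[ (u,d[v,u].round(3),*(L[v,u]*1000).round(0)) for u in (280,288,294,300,322,345,352,360)])
```

```text
235 [(280, np.float32(0.197), np.float64(-3.0), np.float64(-23.0), np.float64(6.0)), (288, np.float32(0.166), np.float64(10.0), np.float64(-15.0), np.float64(-22.0)), (294, np.float32(0.165), np.float64(10.0), np.float64(-12.0), np.float64(-23.0)), (300, np.float32(0.163), np.float64(11.0), np.float64(-9.0), np.float64(-25.0)), (322, np.float32(0.164), np.float64(11.0), np.float64(1.0), np.float64(-24.0)), (345, np.float32(0.165), np.float64(10.0), np.float64(13.0), np.float64(-24.0)), (352, np.float32(0.164), np.float64(11.0), np.float64(16.0), np.float64(-24.0)), (360, np.float32(0.196), np.float64(-3.0), np.float64(24.0), np.float64(5.0))]
245 [(280, np.float32(0.199), np.float64(-10.0), np.float64(-23.0), np.float64(6.0)), (288, np.float32(0.151), np.float64(12.0), np.float64(-14.0), np.float64(-37.0)), (294, np.float32(0.149), np.float64(13.0), np.float64(-11.0), np.float64(-39.0)), (300, np.float32(0.166), np.float64(5.0), np.float64(-9.0), np.float64(-24.0)), (322, np.float32(0.166), np.float64(5.0), np.float64(1.0), np.float64(-24.0)), (345, np.float32(0.149), np.float64(13.0
[... 4075 characters left out ...]
64(14.0), np.float64(12.0), np.float64(-89.0))]
330 [(280, np.float32(0.089), np.float64(18.0), np.float64(-10.0), np.float64(-101.0)), (288, np.float32(0.127), np.float64(-8.0), np.float64(-12.0), np.float64(-69.0)), (294, np.float32(0.218), np.float64(-72.0), np.float64(-17.0), np.float64(6.0)), (300, np.float32(0.219), np.float64(-72.0), np.float64(-13.0), np.float64(7.0)), (322, np.float32(0.219), np.float64(-72.0), np.float64(2.0), np.float64(7.0)), (345, np.float32(0.218), np.float64(-71.0), np.float64(17.0), np.float64(6.0)), (352, np.float32(0.12), np.float64(-4.0), np.float64(12.0), np.float64(-74.0)), (360, np.float32(0.089), np.float64(18.0), np.float64(11.0), np.float64(-100.0))]
```

Run:
```python
from h import *
K,di,_=campose("wrist");p=bot.camera_params("wrist");Tc=np.array(p["tool_from_camera"])
for fn,(r0,r1,c0,c1) in {"w1.npz":(230,330,140,260),"w2.npz":(225,300,270,300)}.items():
    d=np.load(fn)["d"];L=cloud("wrist",d,(K,di,Tc))[r0:r1,c0:c1].reshape(-1,3)*1000
    m=(abs(L[:,0])<16)&(abs(L[:,1])<60)&(L[:,2]<(-0 if fn=="w1.npz" else -28))
    q=L[m]; i=np.argsort(-q[:,2])[:2000:200]; print(fn,len(q));print(q[i].round(1))
s=bot.observe();print(s["joints"],s["joint_efforts"].round(2))
```

```text
w1.npz 4072
[[  5.7 -42.7 -43.8]
 [ 12.4 -48.8 -49.8]
 [  1.5 -42.7 -53. ]
 [ 12.  -49.3 -55.8]
 [  5.  -43.2 -58.4]
 [  8.2 -54.7 -60.9]
 [ 12.5 -42.8 -63.2]
 [  8.4 -53.7 -65.4]
 [  9.1 -53.1 -67.6]
 [ 11.4 -43.1 -69.7]]
w2.npz 1519
[[  9.3 -10.  -31.3]
 [ 12.  -14.5 -41.5]
 [ 12.6 -10.6 -47.2]
 [ 12.4 -16.3 -52.9]
 [ 12.9 -12.9 -58.4]
 [ 12.5 -10.9 -64.2]
 [  8.5 -11.7 -68.8]
 [ 13.9 -11.9 -76.6]]
[ 4.44339752e-01 -1.51847430e-02 -3.04657892e-01  1.28141379e+00
  3.12007344e-05  9.22839860e-01] [ -0.   -45.01  45.96   0.     0.    -0.  ]
```

The fingers closed to 20 mm without meeting the pack. In the wrist depth the fingertips sit about 32 mm behind the reported TCP (about 44 mm when open), so they closed above the pack. I'll open, go lower and watch the force.

{"name": "play_rows", "arguments": {"plan": [{"claw":0.07,"delta_pos":[0,0,0],"roll":0},{"claw":0.07,"delta_pos":[0,0,0],"roll":0},{"claw":0.07,"delta_pos":[0,0,0],"roll":0},{"claw":0.07,"delta_pos":[0,0,0.01],"roll":0},{"claw":0.07,"delta_pos":[0,0,0.01],"roll":0},{"claw":0.07,"delta_pos":[0,0,0.009],"roll":0},{"claw":0.07,"delta_pos":[0,0,0],"roll":0},{"claw":0.025,"delta_pos":[0,0,0],"roll":0},{"claw":0.025,"delta_pos":[0,0,0],"roll":0},{"claw":0.025,"delta_pos":[0,0,0],"roll":0},{"claw":0.025,"delta_pos":[0,0,0],"roll":0}], "squeeze": 40}}

```text
time: 7.95
tool_pos: [0.453, 0.2157, -0.023]
eef_rot: [0.0, 0.237, 0.972, 0.0]
wrist_force: [0.4, 0.6, 4.2]
finger_gap: 0.0332
```

Run:
```python
from h import *
cp=campose("wrist");rgb,d=bot.capture("wrist");P=cloud("wrist",d,cp)
np.savez("w3.npz",rgb=rgb,d=d,T=cp[2])
s=bot.observe();c=s["tool_pos"][:2];print(s["finger_gap"],s["tool_pos"],s["wrist_force"],s["time"])
n=(np.linalg.norm(P[...,:2]-c,axis=2)<.055)&(P[...,2]>.024)&(P[...,2]<.034)
b=rect(P,n,(.024,.034));print(b);go(*(b[0]/1000),180+b[2])
```

```text
0.03285932993089979 [ 0.45302107  0.21573155 -0.02293962] [0.02436847 0.90944405 5.94636162] 8.0
(array([448.6, 216.6]), array([91.9, 58.2]), -43.24, array([0.4449, 0.22  , 0.0293]), 15940)
pos [ 0.453   0.2157 -0.0229] t 8.0 F [0.  0.9 5.9] gap 0.0329
roll 15.83 dx,dy 0.0038 -0.0024
```

```bash
cat >> h.py <<'E'
def packx(P):
    s=bot.observe();M=q2R(s["eef_rot"]);L=(P-s["tool_pos"])@M
    ztop=np.nanmedian(L[(abs(L[...,0]-.03)<.01)&(abs(L[...,1])<.01)][:,2])
    m=(abs(L[...,2]-ztop)<.004)&(abs(L[...,1])<.03)&(L[...,0]>.02)&(L[...,0]<.06);q=L[m]
    b=[(q[abs(q[:,0]-x)<.004][:,1].min()*1000,q[abs(q[:,0]-x)<.004][:,1].max()*1000) for x in (.025,.035)]
    e=[q[abs(q[:,1]-y)<.004][:,0].max()*1000 for y in (-.008,0,.008)]
    print("top z tool",ztop.round(4),"world",(s["tool_pos"][2]-ztop).round(4),"y edges",np.round(b,1).tolist(),"band end x",np.round(e,1))
E
python3 - <<'E'
from h import *
f=np.load("w3.npz");K,di,_=campose("wrist");packx(cloud("wrist",f["d"],(K,di,f["T"])))
E
```

```text
top z tool -0.0523 world 0.0294 y edges [[-16.9, 17.1], [-16.9, 17.1]] band end x [47.6 47.3 47.4]
```

{"name": "play_rows", "arguments": {"plan": [{"claw":0.025,"delta_pos":[0,0,-0.02],"roll":0},{"claw":0.025,"delta_pos":[0,0,-0.04],"roll":0},{"claw":0.025,"delta_pos":[0,0,-0.06],"roll":0},{"claw":0.025,"delta_pos":[0,0,-0.06],"roll":0},{"claw":0.025,"delta_pos":[0,0,0],"roll":-8.05},{"claw":0.025,"delta_pos":[0,0,0],"roll":-8.05},{"claw":0.025,"delta_pos":[0,0,0],"roll":-8.05},{"claw":0.025,"delta_pos":[0,0,0],"roll":-8.05},{"claw":0.025,"delta_pos":[0,0,0],"roll":0}]}}

```text
time: 9.12
tool_pos: [0.4521, 0.2152, 0.1557]
eef_rot: [-0.001, -0.041, 0.999, -0.0]
wrist_force: [-0.4, -0.1, -2.9]
finger_gap: 0.0332
```

Run:
```python
from h import *
cp=campose("wrist");rgb,d=bot.capture("wrist");P=cloud("wrist",d,cp)
np.savez("w4.npz",rgb=rgb,d=d,T=cp[2]);packx(P)
go(.5559,-.1936,184.8)
```

```text
top z tool -0.0521 world 0.2079 y edges [[-16.2, 18.0], [-16.2, 17.9]] band end x [47.2 47.1 47.2]
pos [0.4522 0.2152 0.1558] t 9.175 F [-0.2 -0.3 -2.2] gap 0.0335
roll -0.19 dx,dy -0.0691 -0.4161
```

{"name": "play_rows", "arguments": {"plan": [{"claw":0.025,"delta_pos":[-0.009,-0.0521,0],"roll":-0.2},{"claw":0.025,"delta_pos":[-0.009,-0.0521,0],"roll":0},{"claw":0.025,"delta_pos":[-0.009,-0.0521,0],"roll":0},{"claw":0.025,"delta_pos":[-0.009,-0.0521,0],"roll":0},{"claw":0.025,"delta_pos":[-0.009,-0.0521,0],"roll":0},{"claw":0.025,"delta_pos":[-0.009,-0.0521,0],"roll":0},{"claw":0.025,"delta_pos":[-0.009,-0.0521,0],"roll":0},{"claw":0.025,"delta_pos":[-0.0093,-0.0518,0.015],"roll":0},{"claw":0.025,"delta_pos":[0,0,0.025],"roll":0},{"claw":0.025,"delta_pos":[0,0,0],"roll":0},{"claw":0.025,"delta_pos":[0,0,0],"roll":0},{"claw":0.025,"delta_pos":[0,0,0],"roll":0}]}}

```text
time: 10.68
tool_pos: [0.561, -0.1928, 0.1178]
eef_rot: [0.001, -0.044, 0.999, -0.0]
wrist_force: [-0.4, -0.1, -2.8]
finger_gap: 0.0334
```

Run:
```python
from h import *
cp=campose("wrist");rgb,d=bot.capture("wrist");P=cloud("wrist",d,cp)
np.savez("w5.npz",rgb=rgb,d=d,T=cp[2]);packx(P);save("w5.png",rgb)
go(.5591,-.1939,184.8)
try: bayfit(P)
except Exception as e: print(e)
# front opening edge
t=np.radians(4.8);Rm=np.array([[np.cos(t),-np.sin(t)],[np.sin(t),np.cos(t)]]);L=(P[...,:2]-np.array((.5559,-.1936)))@Rm;z=P[...,2]
X=L[(z>.0735)&(z<.0815)&(abs(L[...,0])<.12)&(abs(L[...,1])<.1)]
for y in(-.04,-.03,.03,.04): s=X[abs(X[:,1]-y)<.004][:,0];print("front",s[s<-.03].max() if (s<-.03).any() else None)
for x in(-.05,-.04,-.03,-.02): 
    s=X[abs(X[:,0]-x)<.004][:,1];print(x,s[s<0].max() if (s<0).any() else None,s[s>0].min() if (s>0).any() else None)
```

```text
top z tool -0.0522 world 0.17 y edges [[-16.1, 18.0], [-16.0, 18.1]] band end x [47.1 47.1 47.1]
pos [ 0.561  -0.1929  0.1177] t 10.725 F [ 0.7  0.3 -2.3] gap 0.033
roll 0.21 dx,dy 0.002 -0.0009
slopes [0.12 0.13] ymid 0.21 w 99.8 rear [108.8  87.5  86.3 108.6]
front -0.06118010758350598
front -0.06123680611601317
front -0.06142335282260895
front -0.06147233727357199
-0.05 -0.04995724182207736 0.049357867897824426
-0.04 -0.04980862489127591 0.04757756869885034
-0.03 -0.04973629324650496 0.05013239959621198
-0.02 -0.04973842999770036 0.05007976461185003
```

View pics/w5.png

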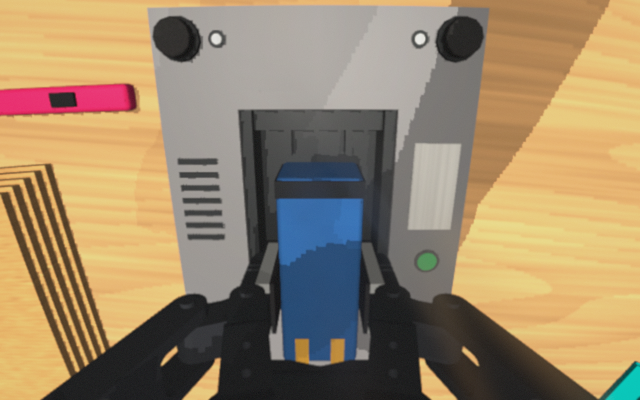

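{"name": "play_rows", "arguments": {"plan": [{"claw":0.025,"delta_pos":[0.0023,-0.0011,0],"roll":0},{"claw":0.025,"delta_pos":[0,0,0.02],"roll":0},{"claw":0.025,"delta_pos":[0,0,0.015],"roll":0},{"claw":0.025,"delta_pos":[0,0,0.015],"roll":0},{"claw":0.025,"delta_pos":[0,0,0.012],"roll":0},{"claw":0.025,"delta_pos":[0,0,0.01],"roll":0},{"claw":0.025,"delta_pos":[0,0,0.01],"roll":0},{"claw":0.025,"delta_pos":[0,0,0.008],"roll":0},{"claw":0.025,"delta_pos":[0,0,0.005],"roll":0},{"claw":0.025,"delta_pos":[0,0,0],"roll":0}]}}

```text
time: 11.98
tool_pos: [0.5582, -0.1945, 0.0211]
eef_rot: [-0.0, -0.043, 0.999, 0.0]
wrist_force: [-0.2, 0.4, -2.3]
finger_gap: 0.0331
```

{"name": "play_rows", "arguments": {"plan": [{"claw":0.025,"delta_pos":[0,0,0.0015],"roll":0},{"claw":0.025,"delta_pos":[0,0,0.0015],"roll":0},{"claw":0.025,"delta_pos":[0,0,0],"roll":0}]}}

```text
time: 12.35
tool_pos: [0.5583, -0.1946, 0.0184]
eef_rot: [-0.0, -0.043, 0.999, 0.0]
wrist_force: [0.4, -0.3, -2.0]
finger_gap: 0.0332
```

{"name": "play_rows", "arguments": {"plan": [{"claw":0.025,"delta_pos":[0,0,0.001],"roll":0},{"claw":0.04,"delta_pos":[0,0,0],"roll":0},{"claw":0.05,"delta_pos":[0,0,0],"roll":0},{"claw":0.05,"delta_pos":[0,0,0],"roll":0},{"claw":0.05,"delta_pos":[0,0,-0.02],"roll":0},{"claw":0.05,"delta_pos":[0,0,-0.04],"roll":0},{"claw":0.06,"delta_pos":[0,0,-0.06],"roll":0},{"claw":0.07,"delta_pos":[0,0,-0.02],"roll":0},{"claw":0.0854,"delta_pos":[-0.03,0.02,0],"roll":0},{"claw":0.0854,"delta_pos":[-0.04,0.03,0],"roll":0},{"claw":0.0854,"delta_pos":[0,0,0],"roll":0},{"claw":0.0854,"delta_pos":[0,0,0],"roll":0}]}}

```text
time: 13.85
tool_pos: [0.6235, -0.1387, 0.1572]
eef_rot: [-0.0, -0.044, 0.999, -0.0]
wrist_force: [0.3, -0.1, 0.5]
finger_gap: 0.0852
```

Run:
```python
from h import *
cp=campose("wrist");rgb,d=bot.capture("wrist");P=cloud("wrist",d,cp)
np.savez("w6.npz",rgb=rgb,d=d,T=cp[2]);save("w6.png",rgb)
bayfit(P)
t=np.radians(4.8);Rm=np.array([[np.cos(t),-np.sin(t)],[np.sin(t),np.cos(t)]]);L=(P[...,:2]-np.array((.5559,-.1936)))@Rm;z=P[...,2]
m=(z>.063)&(z<.0725)&(abs(L[...,0])<.046)&(abs(L[...,1])<.03);Q=L[m];print("pack top z",np.percentile(z[m],[5,50,95]).round(4),(np.percentile(Q,[.5,99.5],axis=0)*1000).round(1).tolist())
f=(z>.03)&(z<.05)&(abs(L[...,0])<.06)&(abs(L[...,1])<.06);Y=L[f];print("floor",np.median(z[f]),(np.percentile(Y[abs(Y[:,0])<.02][:,1],[.5,99.5])*1000).round(1))
x=P[m];A=np.c_[x[:,:2]-x[:,:2].mean(0),np.ones(len(x))];print("tilt",np.linalg.lstsq(A,x[:,2],rcond=None)[0])
# cover from top
f=np.load("top.npz");PT=cloud("top",f["d"]);q=np.zeros((400,640),bool);q[148:208,228:288]=1
hsv=cv2.cvtColor(f["rgb"],cv2.COLOR_RGB2HSV);w=(q&(hsv[...,1]<60)&(hsv[...,2]>110)).astype(np.uint8)
n,lab,st,ce=cv2.connectedComponentsWithStats(w);k=1+np.argmax(st[1:,4]);mm=lab==k;print(st[k],rect(PT,mm,(-.01,.05)))
go(.6,.2,184.8)
```

```text
slopes [-1.81  1.1 ] ymid 0.7 w 98.8 rear [61.6 59.1 61.5 19.9]
pack top z [0.0678 0.0693 0.0705] [[-43.9, -17.1], [43.4, 16.8]]
floor 0.03952154932950941 [-43.4  41.9]
tilt [-7.39336040e-07 -1.28406969e-02  6.92566680e-02]
[ 237  155   40   48 1417] (array([634.1, 219.2]), array([131.4,  97.8]), 14.17, array([0.6349, 0.219 , 0.0058]), 1409)
pos [ 0.6233 -0.1391  0.1575] t 13.9 F [-0.  -0.4 -0.8] gap 0.085
roll 0.17 dx,dy -0.0052 0.3398
```

View pics/w6.png

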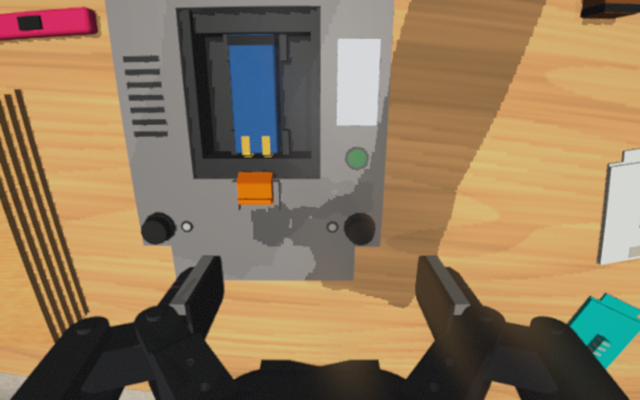

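Pack check: it lies flat in the bay, offset about (-0.3, -0.2) mm, with its brass ends at the bay contacts (257,147). Now the white cover, whose lip points to -x at about 14°.

{"name": "play_rows", "arguments": {"plan": [{"claw":0.0854,"delta_pos":[0,0,0],"roll":-9.2},{"claw":0.0854,"delta_pos":[-0.0146,0.0495,0],"roll":0},{"claw":0.0854,"delta_pos":[-0.0146,0.0495,0],"roll":0},{"claw":0.0854,"delta_pos":[-0.0146,0.0495,0],"roll":0},{"claw":0.07,"delta_pos":[-0.0146,0.0495,0],"roll":0},{"claw":0.06,"delta_pos":[-0.0146,0.0495,0],"roll":0},{"claw":0.05,"delta_pos":[-0.0145,0.0495,0],"roll":0},{"claw":0.04,"delta_pos":[-0.0145,0.0495,0],"roll":0},{"claw":0.04,"delta_pos":[0,0,0],"roll":0},{"claw":0.04,"delta_pos":[0,0,0],"roll":0}]}}

```text
time: 15.15
tool_pos: [0.6376, 0.2212, 0.1577]
eef_rot: [0.0, -0.123, 0.992, -0.0]
wrist_force: [-0.5, -0.9, -0.5]
finger_gap: 0.0402
```

```bash
cat >> h.py <<'E'
def coverfit(P,rgb):
    "cover pose in tool frame from wrist view: white plate/lip points"
    s=bot.observe();M=q2R(s["eef_rot"]);L=(P-s["tool_pos"])@M
    hsv=cv2.cvtColor(rgb,cv2.COLOR_RGB2HSV);c=(hsv[...,1]<50)&(hsv[...,2]>110)&(abs(L[...,0])<.09)&(abs(L[...,1])<.075)
    n,lab,st,_=cv2.connectedComponentsWithStats(c.astype(np.uint8));m=lab==1+np.argmax(st[1:,4])
    (ce,wh,a)=cv2.minAreaRect((L[m][:,:2]*1000).astype(np.float32))
    print("cover rect tool",np.round(ce,1),np.round(wh,1),round(a,2),"z",np.nanmedian(P[m][:,2]).round(4),m.sum())
    rb=m&(P[...,2]>np.nanmedian(P[m][:,2])+.006);Q=L[rb]*1000
    print("rib",np.percentile(Q,[2,98],axis=0).round(1).tolist(),len(Q))
    return L,m
E
python3 - <<'E'
from h import *
cp=campose("wrist");rgb,d=bot.capture("wrist");P=cloud("wrist",d,cp)
np.savez("w7.npz",rgb=rgb,d=d,T=cp[2]);save("w7.png",rgb);coverfit(P,rgb);go(.637,.222,194.2)
E
```

```text
cover rect tool [6.4 3.2] [ 95.6 130. ] 89.98 z 0.0053 11781
rib [[-17.7, -2.5, 138.9], [21.4, 9.1, 142.0]] 515
pos [0.6377 0.2208 0.1577] t 15.2 F [-0.1  0.2  0.3] gap 0.04
roll -0.1 dx,dy 0.0004 0.0014
```

View pics/w7.png

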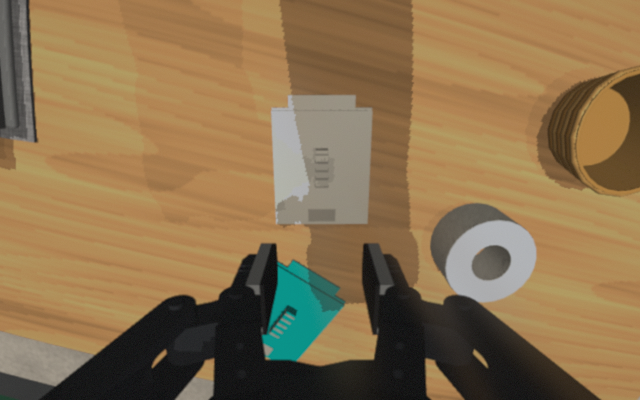

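White cover at (322,165) is confirmed: grey pad at (321,214), lip at (322,101). The teal one is the look-alike. Descending onto the rib.

{"name": "play_rows", "arguments": {"plan": [{"claw":0.04,"delta_pos":[0.0015,0.0025,0.045],"roll":0},{"claw":0.04,"delta_pos":[0,0,0.045],"roll":0},{"claw":0.04,"delta_pos":[0,0,0.04],"roll":0},{"claw":0.04,"delta_pos":[0,0,0.025],"roll":0},{"claw":0.04,"delta_pos":[0,0,0.015],"roll":0},{"claw":0.04,"delta_pos":[0,0,0.007],"roll":0},{"claw":0.04,"delta_pos":[0,0,0],"roll":0},{"claw":0.005,"delta_pos":[0,0,0],"roll":0},{"claw":0.005,"delta_pos":[0,0,0],"roll":0},{"claw":0.005,"delta_pos":[0,0,0],"roll":0},{"claw":0.005,"delta_pos":[0,0,0],"roll":0}], "squeeze": 40}}

```text
time: 16.58
tool_pos: [0.6363, 0.2245, -0.0184]
eef_rot: [0.001, -0.124, 0.992, 0.0]
wrist_force: [0.1, -0.4, 5.6]
finger_gap: 0.01
```

{"name": "play_rows", "arguments": {"plan": [{"claw":0.005,"delta_pos":[0,0,-0.02],"roll":0},{"claw":0.005,"delta_pos":[0,0,-0.04],"roll":0},{"claw":0.005,"delta_pos":[0,0,-0.05],"roll":0},{"claw":0.005,"delta_pos":[0,0,-0.05],"roll":0},{"claw":0.005,"delta_pos":[0,0,0],"roll":9.2},{"claw":0.005,"delta_pos":[0,0,0],"roll":0},{"claw":0.005,"delta_pos":[0,0,0],"roll":0}]}}

```text
time: 17.45
tool_pos: [0.6352, 0.2242, 0.1399]
eef_rot: [-0.001, -0.045, 0.999, -0.0]
wrist_force: [-0.5, 0.1, -1.5]
finger_gap: 0.0096
```

Run:
```python
from h import *
cp=campose("wrist");rgb,d=bot.capture("wrist");P=cloud("wrist",d,cp)
np.savez("w8.npz",rgb=rgb,d=d,T=cp[2]);save("w8.png",rgb)
s=bot.observe();M=q2R(s["eef_rot"]);L=(P-s["tool_pos"])@M*1000;z=L[...,2]
X=L[(z>-40)&(z<0)&(abs(L[...,0])<90)&(abs(L[...,1])<70)]
print(len(X),np.percentile(X,[.5,50,99.5],axis=0).round(1).tolist())
for y in(-40,-25,-15,15,25,40): q=X[abs(X[:,1]-y)<3];print(y,q[:,0].min().round(1),q[:,0].max().round(1),np.median(q[:,2]).round(1))
for x in (30,45,55,65): q=X[abs(X[:,0]-x)<3];print(x,q[:,1].min().round(1),q[:,1].max().round(1),np.median(q[:,2]).round(1))
q=X[(X[:,0]>20)&(X[:,0]<56)];A=np.c_[q[:,:2],np.ones(len(q))];print(np.linalg.lstsq(A,q[:,2],rcond=None)[0])
go(.5559,-.1936,184.9)
```

```text
34347 [[-55.8, -46.6, -37.3], [29.8, 0.8, -23.8], [70.4, 48.3, -19.7]]
-40 -27.9 59.7 -23.8
-25 -21.3 70.9 -23.7
-15 0.3 70.9 -23.7
15 1.0 70.9 -23.7
25 -18.1 71.2 -23.7
40 -28.3 59.7 -23.9
30 -47.5 48.9 -23.9
45 -47.8 48.8 -23.9
55 -47.1 49.2 -23.8
65 -31.3 33.1 -21.0
[ 1.98264108e-02 -7.63566279e-04 -2.48372762e+01]
pos [0.6352 0.2242 0.1397] t 17.5 F [-0.5 -0.6 -0.2] gap 0.0102
roll 0.24 dx,dy 0.1147 -0.4095
```

View pics/w8.png

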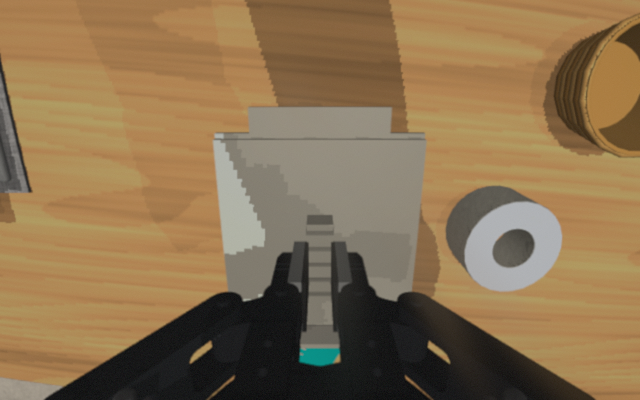

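{"name": "play_rows", "arguments": {"plan": [{"claw":0.005,"delta_pos":[0.0128,-0.05125,0],"roll":0.2},{"claw":0.005,"delta_pos":[0.0128,-0.05125,0],"roll":0},{"claw":0.005,"delta_pos":[0.0128,-0.05125,0],"roll":0},{"claw":0.005,"delta_pos":[0.0128,-0.05125,0],"roll":0},{"claw":0.005,"delta_pos":[0.0128,-0.05125,0],"roll":0},{"claw":0.005,"delta_pos":[0.0128,-0.05125,0],"roll":0},{"claw":0.005,"delta_pos":[0.0128,-0.05125,0],"roll":0},{"claw":0.005,"delta_pos":[0.0129,-0.05125,0],"roll":0},{"claw":0.005,"delta_pos":[0,0,0.025],"roll":0},{"claw":0.005,"delta_pos":[0,0,0.025],"roll":0},{"claw":0.005,"delta_pos":[0,0,0.01],"roll":0},{"claw":0.005,"delta_pos":[0,0,0],"roll":0}]}}

```text
time: 19.0
tool_pos: [0.5674, -0.1925, 0.0799]
eef_rot: [-0.001, -0.042, 0.999, 0.0]
wrist_force: [0.2, -0.1, -0.3]
finger_gap: 0.0104
```

```bash
cat >> h.py <<'E'
def covbay(P,dz=0):
    t=np.radians(4.9);Rm=np.array([[np.cos(t),-np.sin(t)],[np.sin(t),np.cos(t)]]);L=(P-np.array((.5559,-.1936,0)))
    X=np.concatenate([L[...,:2]@Rm,P[...,2:]],-1)*1000
    return X
E
python3 - <<'E'
from h import *
cp=campose("wrist");rgb,d=bot.capture("wrist");P=cloud("wrist",d,cp)
np.savez("w9.npz",rgb=rgb,d=d,T=cp[2]);save("w9.png",rgb)
go(.5559,-.1936,184.9);X=covbay(P)
s=bot.observe();M=q2R(s["eef_rot"]);T=(P-s["tool_pos"])@M*1000
m=(T[...,2]<-15)&(abs(T[...,0])<90)&(abs(T[...,1])<60)&(T[...,2]>-30)
q=X[m]
for y in(-40,-25,25,40): a=q[abs(q[:,1]-y)<3];print("cover lip/plate front x at",y,a[:,0].min().round(1))
for x in (-50,-40,-30,-20,-10): a=q[abs(q[:,0]-x)<3];print("cover y",x,a[:,1].min().round(1),a[:,1].max().round(1),np.median(a[:,2]).round(1))
k=X[(X[...,2]>73)&(X[...,2]<81.5)&(abs(X[...,0])<100)&(abs(X[...,1])<95)&~m]
for y in(-40,-25,25,40): a=k[abs(k[:,1]-y)<3];a=a[a[:,0]<-30];print("deck front edge",y,a[:,0].max().round(1))
for x in (-55,-50,-45): a=k[abs(k[:,0]-x)<2];print("deck side",x,a[a[:,1]<0][:,1].max().round(1),a[a[:,1]>0][:,1].min().round(1))
E
```

```text
pos [ 0.5679 -0.1926  0.0808] t 19.05 F [-0.1  0.   0. ] gap 0.0099
roll -0.06 dx,dy 0.0121 0.0001
cover lip/plate front x at -40 -48.1
cover lip/plate front x at -25 -59.4
cover lip/plate front x at 25 -59.6
cover lip/plate front x at 40 -48.1
cover y -50 -46.8 48.9 100.7
cover y -40 -46.7 49.1 103.7
cover y -30 -47.3 48.9 103.7
cover y -20 -47.2 48.9 103.7
cover y -10 -47.3 48.9 103.7
deck front edge -40 -60.5
deck front edge -25 -60.9
deck front edge 25 -61.3
deck front edge 40 -61.0
deck side -55 -49.5 44.0
deck side -50 -48.0 48.1
deck side -45 -45.1 47.4
```

View pics/w9.png

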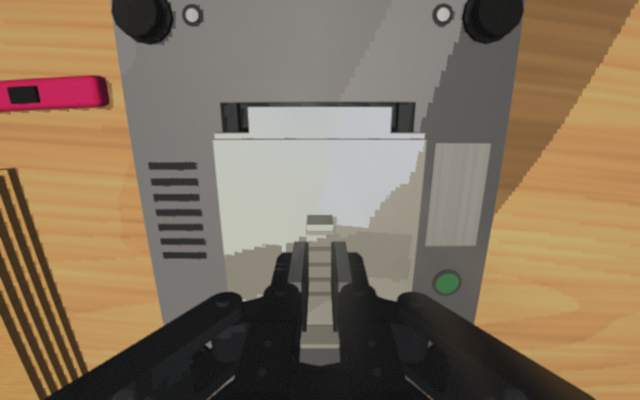

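{"name": "play_rows", "arguments": {"plan": [{"claw":0.005,"delta_pos":[-0.001,-0.0006,0.003],"roll":0},{"claw":0.005,"delta_pos":[0,0,0.003],"roll":0},{"claw":0.005,"delta_pos":[0,0,0.0015],"roll":0},{"claw":0.005,"delta_pos":[0,0,0.0015],"roll":0},{"claw":0.005,"delta_pos":[0,0,0],"roll":0}], "squeeze": 20}}

```text
time: 19.68
tool_pos: [0.5689, -0.1933, 0.0713]
eef_rot: [-0.0, -0.042, 0.999, 0.0]
wrist_force: [0.1, 0.0, -1.6]
finger_gap: 0.0102
```

{"name": "play_rows", "arguments": {"plan": [{"claw":0.005,"delta_pos":[0,0,0.0015],"roll":0},{"claw":0.005,"delta_pos":[0,0,0.0015],"roll":0},{"claw":0.005,"delta_pos":[0,0,0.0015],"roll":0},{"claw":0.005,"delta_pos":[0,0,0],"roll":0}]}}

```text
time: 20.18
tool_pos: [0.5692, -0.1935, 0.0676]
eef_rot: [0.001, -0.042, 0.999, -0.0]
wrist_force: [-2.6, 0.7, 5.7]
finger_gap: 0.0102
```

```bash
cat >> h.py <<'E'
def covstat(tag):
    cp=campose("wrist");rgb,d=bot.capture("wrist");P=cloud("wrist",d,cp);np.savez(tag+".npz",rgb=rgb,d=d,T=cp[2]);save(tag+".png",rgb)
    s=bot.observe();print("t",s["time"],s["tool_pos"].round(4),"F",s["wrist_force"].round(1),"gap",s["finger_gap"].round(4))
    X=covbay(P);hsv=cv2.cvtColor(rgb,cv2.COLOR_RGB2HSV)
    # plate points left/right of fingers
    c=(abs(X[...,0])<45)&(abs(X[...,1])>20)&(abs(X[...,1])<44)&(hsv[...,1]<60)&(rgb.max(2)>110)&(X[...,2]>60)&(X[...,2]<120)
    q=X[c]
    for _ in range(3):
        A=np.c_[q[:,:2],np.ones(len(q))];k=np.linalg.lstsq(A,q[:,2],rcond=None)[0];r=q[:,2]-A@k;q=q[abs(r)<2.5]
    print("plate tilt deg x,y",np.degrees(np.arctan(k[:2])).round(2),"z at bay centre",k[2].round(1),len(q),"x span",q[:,0].min().round(),q[:,0].max().round())
    f=(X[...,0]<-30)&(X[...,0]>-80)&(abs(X[...,1])<60)&(rgb.max(2)>110)&(hsv[...,1]<60)
    return X,rgb
E
python3 - <<'E'
from h import *
X,rgb=covstat("w10")
for y in (-40,-20,20,40):
    v=X[(abs(X[...,1]-y)<1.5)&(X[...,0]<-35)&(X[...,0]>-75)];v=v[np.argsort(v[:,0])];print(y,[(a.round(0),b.round(0)) for a,_,b in v[::max(1,len(v)//14)]])
E
```

```text
Traceback (most recent call last):
  File "h.py", line 74, in covstat
    s=bot.observe();print("t",s["time"],s["tool_pos"].round(4),"F",s["wrist_force"].round(1),"gap",s["finger_gap"].round(4))
                                                                                                   ^^^^^^^^^^^^^^^^^^^^^
AttributeError: 'float' object has no attribute 'round'
```

```bash
sed -i 's/s\["finger_gap"\].round(4))$/round(s["finger_gap"],4))/' h.py
python3 - <<'E'
from h import *
X,rgb=covstat("w10")
for y in (-40,-20,20,40):
    v=X[(abs(X[...,1]-y)<1.5)&(X[...,0]<-35)&(X[...,0]>-75)];v=v[np.argsort(v[:,0])];print(y,[(int(a),int(b)) for a,_,b in v[::max(1,len(v)//14)]])
E
```

```text
t 20.275 [ 0.5692 -0.1935  0.0676] F [-2.4  0.3  4.5] gap 0.0101
plate tilt deg x,y [3.64 0.11] z at bay centre 90.6 14763 x span -45.0 40.0
-40 [(-74, 77), (-72, 77), (-69, 76), (-67, 77), (-64, 77), (-62, 76), (-59, 62), (-56, 62), (-52, 62), (-49, 63), (-45, 84), (-42, 84), (-40, 88), (-37, 87), (-35, 88)]
-20 [(-74, 75), (-71, 76), (-69, 76), (-66, 77), (-63, 78), (-60, 63), (-56, 63), (-55, 83), (-52, 83), (-49, 84), (-46, 85), (-43, 84), (-41, 88), (-38, 88), (-35, 88)]
20 [(-74, 76), (-72, 77), (-69, 76), (-66, 76), (-63, 76), (-60, 63), (-56, 62), (-55, 84), (-52, 83), (-49, 84), (-46, 85), (-43, 89), (-40, 88), (-38, 87), (-35, 89)]
40 [(-74, 78), (-72, 78), (-70, 77), (-67, 77), (-65, 78), (-62, 76), (-59, 62), (-56, 64), (-53, 63), (-49, 63), (-45, 84), (-42, 85), (-40, 88), (-38, 88), (-35, 87)]
```

{"name": "play_rows", "arguments": {"plan": [{"claw":0.005,"delta_pos":[0,0,0.0015],"roll":0},{"claw":0.005,"delta_pos":[0,0,0.0015],"roll":0},{"claw":0.005,"delta_pos":[0,0,0.0015],"roll":0},{"claw":0.005,"delta_pos":[0,0,0.0015],"roll":0},{"claw":0.005,"delta_pos":[0,0,0],"roll":0}]}}

```text
time: 20.9
tool_pos: [0.5693, -0.1935, 0.0623]
eef_rot: [0.001, -0.042, 0.999, -0.0]
wrist_force: [-4.4, 1.0, 8.5]
finger_gap: 0.0105
```

```bash
cat >> h.py <<'E'
def prof(X):
  for y in (-40,-20,20,40):
    v=X[(abs(X[...,1]-y)<1.5)&(X[...,0]<-30)&(X[...,0]>-75)];v=v[np.argsort(v[:,0])];print(y,[(int(a),int(b)) for a,_,b in v[::max(1,len(v)//16)]])
E
python3 - <<'E'
from h import *
X,rgb=covstat("w11");prof(X)
E
```

```text
t 20.95 [ 0.5693 -0.1935  0.0623] F [-3.9  1.3  9.5] gap 0.0102
plate tilt deg x,y [9.3  0.04] z at bay centre 84.0 14354 x span -45.0 39.0
-40 [(-74, 76), (-72, 77), (-70, 76), (-67, 76), (-65, 77), (-62, 77), (-59, 63), (-56, 63), (-53, 62), (-50, 63), (-47, 63), (-41, 76), (-39, 76), (-38, 40), (-35, 79), (-32, 79), (-30, 78)]
-20 [(-74, 76), (-72, 76), (-69, 77), (-67, 77), (-65, 76), (-62, 76), (-58, 64), (-55, 63), (-53, 62), (-50, 73), (-47, 74), (-44, 73), (-41, 73), (-39, 77), (-36, 77), (-33, 77), (-30, 78)]
20 [(-74, 78), (-72, 76), (-70, 78), (-67, 77), (-65, 77), (-62, 77), (-59, 62), (-55, 63), (-53, 73), (-50, 73), (-47, 73), (-44, 74), (-41, 74), (-39, 77), (-36, 79), (-33, 78), (-30, 78)]
40 [(-74, 76), (-72, 76), (-70, 76), (-67, 76), (-65, 76), (-62, 77), (-59, 62), (-56, 62), (-53, 61), (-50, 62), (-47, 63), (-41, 74), (-39, 74), (-38, 78), (-36, 79), (-33, 80), (-30, 80)]
```

{"name": "play_rows", "arguments": {"plan": [{"claw":0.005,"delta_pos":[0,0,0.001],"roll":0},{"claw":0.005,"delta_pos":[0.003,0,0],"roll":0},{"claw":0.005,"delta_pos":[0.003,0,0],"roll":0},{"claw":0.005,"delta_pos":[0.003,0,0],"roll":0},{"claw":0.005,"delta_pos":[0,0,0],"roll":0}]}}

```text
time: 21.58
tool_pos: [0.5618, -0.1944, 0.0619]
eef_rot: [0.002, -0.042, 0.999, -0.001]
wrist_force: [2.0, -0.2, 9.6]
finger_gap: 0.0098
```

Run:
```python
from h import *
X,rgb=covstat("w12");prof(X)
```

```text
t 21.625 [ 0.5618 -0.1945  0.0619] F [2.  0.4 9.2] gap 0.0103
plate tilt deg x,y [8.86 0.  ] z at bay centre 84.9 13432 x span -45.0 31.0
-40 [(-74, 78), (-72, 76), (-69, 77), (-67, 77), (-64, 77), (-61, 78), (-57, 63), (-54, 64), (-51, 62), (-49, 62), (-47, 78), (-44, 78), (-41, 77), (-38, 79), (-35, 79), (-32, 79)]
-20 [(-74, 77), (-72, 76), (-69, 77), (-67, 77), (-64, 75), (-62, 76), (-58, 73), (-55, 74), (-53, 73), (-50, 74), (-47, 76), (-45, 77), (-42, 78), (-39, 79), (-36, 78), (-34, 79), (-30, 80)]
20 [(-74, 78), (-72, 76), (-70, 76), (-67, 77), (-64, 77), (-62, 77), (-58, 72), (-56, 74), (-53, 74), (-50, 74), (-47, 77), (-45, 77), (-42, 78), (-39, 78), (-36, 81), (-33, 79), (-30, 79)]
40 [(-74, 77), (-72, 77), (-69, 77), (-67, 78), (-64, 77), (-61, 76), (-57, 63), (-54, 63), (-51, 62), (-49, 64), (-47, 77), (-44, 77), (-41, 77), (-38, 79), (-35, 78), (-32, 80), (-30, 80)]
```

{"name": "play_rows", "arguments": {"plan": [{"claw":0.005,"delta_pos":[0,0,0.001],"roll":0},{"claw":0.005,"delta_pos":[0.002,0,0],"roll":0},{"claw":0.005,"delta_pos":[0.002,0,0],"roll":0},{"claw":0.005,"delta_pos":[0.002,0,0],"roll":0},{"claw":0.005,"delta_pos":[0,0,0],"roll":0}]}}

```text
time: 22.25
tool_pos: [0.5567, -0.195, 0.0615]
eef_rot: [0.003, -0.042, 0.999, -0.001]
wrist_force: [4.7, 0.4, 10.6]
finger_gap: 0.0102
```

Run:
```python
from h import *
X,rgb=covstat("w13");prof(X)
```

```text
t 22.3 [ 0.5566 -0.195   0.0615] F [ 4.7  0.  10.7] gap 0.0103
plate tilt deg x,y [ 8.48 -0.01] z at bay centre 85.4 12316 x span -45.0 26.0
-40 [(-74, 78), (-72, 77), (-69, 76), (-67, 76), (-64, 77), (-61, 76), (-56, 62), (-54, 63), (-53, 76), (-50, 78), (-47, 78), (-45, 78), (-42, 78), (-39, 78), (-36, 80), (-33, 79), (-30, 80)]
-20 [(-74, 78), (-72, 76), (-69, 77), (-67, 76), (-64, 76), (-61, 77), (-58, 73), (-55, 73), (-52, 76), (-50, 78), (-47, 78), (-45, 78), (-42, 78), (-39, 79), (-35, 81), (-32, 80)]
20 [(-74, 78), (-72, 76), (-70, 77), (-67, 77), (-64, 78), (-62, 78), (-58, 74), (-55, 74), (-53, 73), (-51, 76), (-48, 76), (-45, 79), (-42, 79), (-39, 79), (-36, 79), (-33, 80), (-30, 80)]
40 [(-74, 76), (-72, 77), (-69, 77), (-67, 77), (-64, 77), (-61, 76), (-57, 62), (-54, 62), (-53, 74), (-50, 78), (-48, 79), (-45, 79), (-42, 77), (-39, 80), (-36, 81), (-33, 80), (-31, 80)]
```

{"name": "play_rows", "arguments": {"plan": [{"claw":0.005,"delta_pos":[0.002,0,0],"roll":0},{"claw":0.005,"delta_pos":[0.002,0,0],"roll":0},{"claw":0.005,"delta_pos":[0,0,0],"roll":0}]}}

```text
time: 22.68
tool_pos: [0.5524, -0.1948, 0.0599]
eef_rot: [0.003, -0.042, 0.999, -0.0]
wrist_force: [10.1, 1.3, 2.3]
finger_gap: 0.0102
```

Run:
```python
from h import *
X,rgb=covstat("w14");prof(X)
```

```text
t 22.725 [ 0.5524 -0.1948  0.0598] F [10.8  2.5  2.5] gap 0.0102
plate tilt deg x,y [5.82 0.1 ] z at bay centre 84.1 11365 x span -45.0 22.0
-40 [(-74, 77), (-72, 78), (-70, 77), (-67, 77), (-64, 76), (-61, 76), (-58, 74), (-56, 78), (-53, 77), (-51, 77), (-48, 79), (-45, 79), (-42, 79), (-39, 79), (-36, 80), (-33, 80), (-30, 80)]
-20 [(-74, 77), (-72, 77), (-69, 76), (-67, 76), (-64, 78), (-61, 76), (-58, 74), (-56, 78), (-53, 77), (-50, 78), (-47, 79), (-45, 79), (-42, 80), (-39, 81), (-36, 80), (-33, 79), (-30, 81)]
20 [(-74, 77), (-72, 76), (-69, 77), (-67, 78), (-64, 76), (-61, 77), (-58, 74), (-56, 77), (-53, 79), (-51, 78), (-48, 79), (-45, 79), (-42, 81), (-39, 80), (-36, 80), (-33, 80), (-30, 81)]
40 [(-74, 78), (-72, 76), (-69, 77), (-67, 77), (-64, 77), (-61, 76), (-58, 79), (-56, 78), (-53, 78), (-50, 78), (-47, 78), (-45, 79), (-42, 81), (-38, 79), (-35, 80), (-32, 81), (-30, 81)]
```

Hooked: the lip is under the rim and the tilt is 5.8° with the rear about 13 mm up. Next I ease off, release, lift, and move the closed fingers over the press pad.

{"name": "play_rows", "arguments": {"plan": [{"claw":0.005,"delta_pos":[-0.001,0,0],"roll":0},{"claw":0.03,"delta_pos":[0,0,0],"roll":0},{"claw":0.03,"delta_pos":[0,0,0],"roll":0},{"claw":0.03,"delta_pos":[0,0,-0.01],"roll":0},{"claw":0.03,"delta_pos":[0,0,-0.02],"roll":0},{"claw":0.03,"delta_pos":[0,0,-0.03],"roll":0},{"claw":0.0,"delta_pos":[-0.0218,0.0005,0],"roll":0},{"claw":0.0,"delta_pos":[-0.0208,0.0005,0],"roll":0},{"claw":0.0,"delta_pos":[0,0,0],"roll":0},{"claw":0.0,"delta_pos":[0,0,0.025],"roll":0},{"claw":0.0,"delta_pos":[0,0,0.015],"roll":0},{"claw":0.0,"delta_pos":[0,0,0],"roll":0}]}}

```text
time: 24.22
tool_pos: [0.5921, -0.1902, 0.0778]
eef_rot: [-0.001, -0.042, 0.999, 0.0]
wrist_force: [0.0, -0.1, 0.3]
finger_gap: -0.0002
```

Run:
```python
from h import *
X,rgb=covstat("w15");prof(X)
s=bot.observe();print(covbay(np.array(s["tool_pos"])[None])[0].round(1))
```

```text
t 24.275 [ 0.5927 -0.1903  0.0789] F [-0.3  0.7  0.3] gap -0.0002
plate tilt deg x,y [5.48 0.01] z at bay centre 83.1 15883 x span -45.0 45.0
-40 [(-74, 76), (-72, 77), (-70, 77), (-67, 77), (-64, 77), (-61, 76), (-59, 73), (-56, 76), (-53, 78), (-51, 79), (-48, 78), (-45, 78), (-42, 80), (-39, 80), (-36, 79), (-33, 79), (-30, 78)]
-20 [(-74, 77), (-72, 77), (-69, 77), (-67, 77), (-64, 76), (-61, 77), (-59, 74), (-56, 76), (-53, 77), (-50, 78), (-47, 79), (-44, 78), (-42, 79), (-39, 79), (-36, 79), (-33, 80), (-30, 79)]
20 [(-74, 77), (-72, 77), (-69, 77), (-66, 78), (-64, 76), (-61, 78), (-59, 75), (-56, 79), (-53, 77), (-50, 77), (-47, 78), (-44, 77), (-41, 78), (-39, 79), (-36, 79), (-33, 79), (-30, 79)]
40 [(-74, 75), (-72, 77), (-70, 77), (-67, 76), (-65, 78), (-62, 78), (-60, 75), (-56, 77), (-53, 77), (-51, 77), (-48, 77), (-45, 77), (-42, 79), (-40, 78), (-36, 80), (-33, 79), (-30, 80)]
[37.   0.1 78.9]
```

View pics/w15.png

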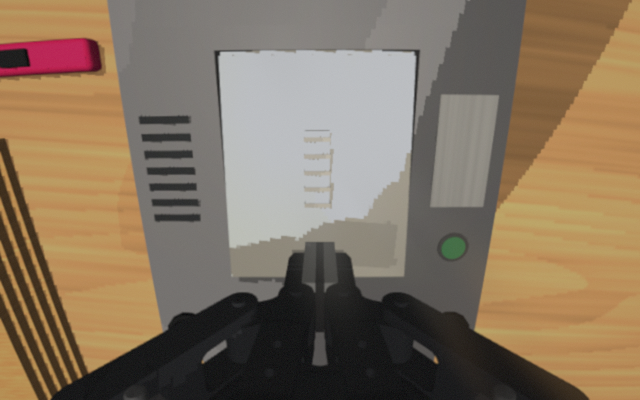

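The cover (318,165) sits square in the opening, resting on the catch 5.5° open. Now pressing.

{"name": "play_rows", "arguments": {"plan": [{"claw":0.0,"delta_pos":[-0.003,0,0.008],"roll":0},{"claw":0.0,"delta_pos":[0,0,0.008],"roll":0},{"claw":0.0,"delta_pos":[0,0,0.005],"roll":0},{"claw":0.0,"delta_pos":[0,0,0.002],"roll":0},{"claw":0.0,"delta_pos":[0,0,0],"roll":0}]}}

```text
time: 24.9
tool_pos: [0.5963, -0.19, 0.056]
eef_rot: [-0.0, -0.042, 0.999, 0.0]
wrist_force: [-1.2, 0.9, -0.0]
finger_gap: 0.0006
```

{"name": "play_rows", "arguments": {"plan": [{"claw":0.0,"delta_pos":[0,0,0.002],"roll":0},{"claw":0.0,"delta_pos":[0,0,0.002],"roll":0},{"claw":0.0,"delta_pos":[0,0,0.002],"roll":0},{"claw":0.0,"delta_pos":[0,0,0],"roll":0}]}}

```text
time: 25.4
tool_pos: [0.5969, -0.1902, 0.0503]
eef_rot: [0.001, -0.042, 0.999, -0.0]
wrist_force: [1.3, 0.1, 4.5]
finger_gap: 0.0002
```

{"name": "play_rows", "arguments": {"plan": [{"claw":0.0,"delta_pos":[0,0,0.002],"roll":0},{"claw":0.0,"delta_pos":[0,0,0.002],"roll":0},{"claw":0.0,"delta_pos":[0,0,0],"roll":0}]}}

```text
time: 25.78
tool_pos: [0.5963, -0.19, 0.0462]
eef_rot: [0.0, -0.042, 0.999, -0.0]
wrist_force: [-0.6, 0.7, 6.1]
finger_gap: 0.0001
```

{"name": "play_rows", "arguments": {"plan": [{"claw":0.0,"delta_pos":[0,0,0.0015],"roll":0},{"claw":0.0,"delta_pos":[0,0,0.0015],"roll":0},{"claw":0.0,"delta_pos":[0,0,0],"roll":0}]}}

```text
time: 26.15
tool_pos: [0.5964, -0.1901, 0.0461]
eef_rot: [0.001, -0.042, 0.999, -0.0]
wrist_force: [-7.9, 2.8, 24.7]
finger_gap: 0.0
```

It bottoms out at 25 N, so I retreat and check.

{"name": "play_rows", "arguments": {"plan": [{"claw":0.0,"delta_pos":[0,0,-0.005],"roll":0},{"claw":0.0,"delta_pos":[0,0,-0.02],"roll":0},{"claw":0.0,"delta_pos":[0,0,-0.05],"roll":0},{"claw":0.0,"delta_pos":[-0.03,0,-0.04],"roll":0},{"claw":0.0,"delta_pos":[-0.03,0,0],"roll":0},{"claw":0.0,"delta_pos":[0,0,0],"roll":0},{"claw":0.0,"delta_pos":[0,0,0],"roll":0}]}}

```text
time: 27.02
tool_pos: [0.6553, -0.185, 0.1567]
eef_rot: [-0.001, -0.042, 0.999, 0.0]
wrist_force: [0.2, 0.0, 0.1]
finger_gap: -0.0002
```

Run:
```python
from h import *
X,rgb=covstat("w16")
for y in (-40,-30,30,40):
    v=X[(abs(X[...,1]-y)<3)];print(y,"plate rear",np.nanmedian(v[(v[:,0]>45)&(v[:,0]<57)][:,2]).round(1),"plate front",np.nanmedian(v[(v[:,0]>-54)&(v[:,0]<-40)][:,2]).round(1),"deck behind",np.nanmedian(v[(v[:,0]>66)&(v[:,0]<80)][:,2]).round(1),"deck front",np.nanmedian(v[(v[:,0]<-66)&(v[:,0]>-80)][:,2]).round(1))
hsv=cv2.cvtColor(rgb,cv2.COLOR_RGB2HSV);o=(hsv[...,0]<18)&(hsv[...,1]>190)&(abs(X[...,0]-70)<25)&(abs(X[...,1])<20)&(X[...,2]>70)
q=X[o];print("catch x",np.percentile(q[:,0],[1,99]).round(1),"z",np.percentile(q[:,2],[1,99]).round(1),len(q))
f=np.load("w1.npz");K,di,_=campose("wrist");X1=covbay(cloud("wrist",f["d"],(K,di,f["T"])));h1=cv2.cvtColor(f["rgb"],cv2.COLOR_RGB2HSV)
o=(h1[...,0]<18)&(h1[...,1]>190)&(abs(X1[...,0]-70)<25)&(abs(X1[...,1])<20)&(X1[...,2]>70);q=X1[o];print("catch before",np.percentile(q[:,0],[1,99]).round(1),len(q))
i=cv2.imread("pics/w16.png")[0:300,120:520];cv2.imwrite("pics/w16c.png",cv2.resize(i,(800,600)))
```

```text
t 27.075 [ 0.6552 -0.1851  0.1571] F [0.2 0.  0.1] gap 0.0003
plate tilt deg x,y [-0.06 -0.  ] z at bay centre 77.4 8213 x span -37.0 45.0
-40 plate rear 77.4 plate front nan deck behind 77.4 deck front nan
-30 plate rear 77.2 plate front nan deck behind 77.4 deck front nan
30 plate rear 77.4 plate front nan deck behind 77.3 deck front nan
40 plate rear 77.4 plate front nan deck behind 77.4 deck front nan
catch x [76.4 77.4] z [90.9 92.1] 5
catch before [56.1 77.5] 1062
  return np.nanmean(a, axis, out=out, keepdims=keepdims)
```

View pics/w16c.png

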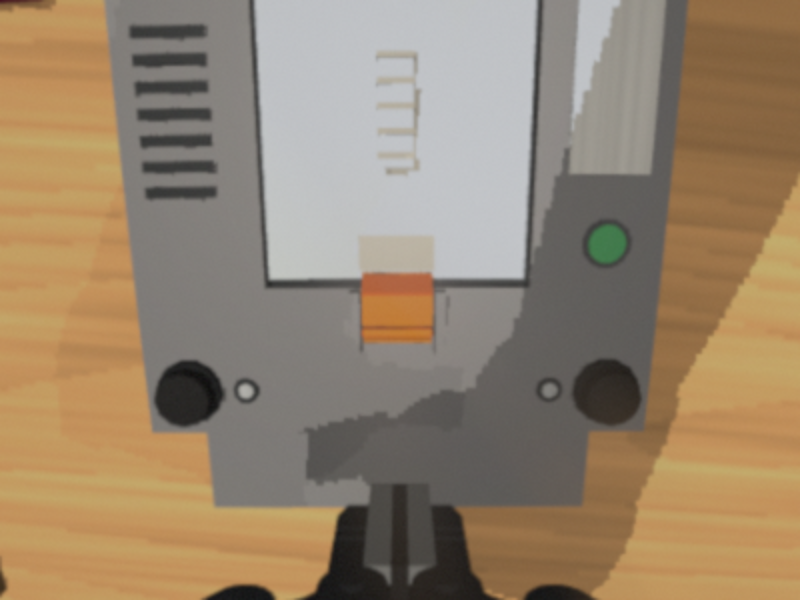

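The cover is flush, and the catch, at (397,305) in the crop, laps over its rear edge. I hand in after a last check of where the nose sits.

Run:
```python
from h import *
K,di,_=campose("wrist")
for n in ("w1","w16"):
    f=np.load(n+".npz");X=covbay(cloud("wrist",f["d"],(K,di,f["T"])));r=f["rgb"].astype(int)
    o=(r[...,0]>r[...,2]+80)&(abs(X[...,0]-65)<25)&(abs(X[...,1])<20)&(X[...,2]>70);q=X[o];print(n,np.percentile(q[:,0],[1,99]).round(1),len(q))
bot.finish_job();print("done")
```

```text
w1 [56.2 82. ] 1189
w16 [56.3 81.6] 1175
the job is handed in; nothing more can be done
done
```

The pack is in the bay and the cover is hooked, closed and caught. I handed the job in at about 27 s of the 64 s; the hand-in gives no verdict, so what follows is my own measurement.

**What I did:** I set the blue pack in the bay with its contacts at the bay's contacts. I then held the off-white cover by its rib and tilted it about 9° against the top of the catch. The lip slid under the rim, and I pressed near the pad until the catch snapped over.

**Last checks:**
- **Pack:** it lay about 0.3 mm from the bay centre, with its top at the expected height. The depth fit gave a tilt of about 0.013 rad. I measured this before the cover went on.
- **Hooking:** released on the catch, the cover rested 5.5° open, with its rear edge about 12 mm above the deck.
- **Cover closed:** its rear is level with the deck within 0.2 mm, and its tilt is about 0.06°. The front edge was out of the last picture.
- **Catch:** the nose is at 56.3 mm, against 56.2 mm at the start, so it is back at rest.
- **Robot:** clear of everything. The wrist force peaked at about 26 N in the readings.
- **Bystanders:** I did not go near the basket, the label roll or the knife, but I did not re-measure them.

**What failed or disagreed:**
- The first pack grasp closed on air. The fingertips sit about 31 mm behind the reported tool point, so I corrected for that from the wrist depth.
- The top and wrist cameras disagreed by about 3 to 5 mm, so I used the wrist camera throughout for relative positions.

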